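Find the packed fly case by feel and box it into the display tray

ROBOT

A 6-joint arm with a two-finger parallel gripper is mounted at the origin on the work surface. World frame = base frame: x ahead of the robot, y to its left, z up, the work surface at z = 0. Lengths are in m, angles in rad, forces in N, time in s.
With the tool pointing down it reaches from about 0.375 to 0.975 m from the base axis. Payload 3.8 kg.
Tool frame: the origin (TCP) lies at the very end of the fingers, on their centre line; the grasp point (between the pads) lies 19 mm behind it; z points along the fingers, y is the direction in which the jaws open and shut (so a half turn about z gives the same grasp; the last joint's range is limited). The gripper opens to 85 mm and grips with 20 to 120 N. Pads are 22 mm wide; open, the fingers measure 114 mm over their backs; the gripper's body (76 mm by 85 mm) begins 54 mm behind the grasp point. The pads swing forward as they close: fully open they stand 13 mm farther back than shut.
Start: joints at [-1.215, 0.264, 1.604, -0, 1.274, -0.037], TCP at [0.258, -0.624, 0.191] pointing down, gripper open.
Joint ranges: [-2.63, 2.63], [-0.94, 2.18], [0.31, 2.57], [-1.31, 4.45], [0, 2.66], [-2.55, 2.55]. Speed limits (rad/s): [2.57, 2.57, 3.14, 3.14, 3.14, 3.14].

INTERFACE

Orientations are given as a rotation vector (axis times angle).
In Python, from workcell import bot gives the robot as it stands.
- The arm moves only by the tool jog_arm, never from a script. Its argument "plan" is a list of rows, each an object of numbers: "claw": the closure, from 0 (fully open) to 1 (shut); "x", "y", "z": the shift along the tool's x, y, z in m; "turn": the turn about the tool's z in degrees. In form: [{"claw": .., "x": .., "y": .., "z": .., "turn": ..}, ...]. A call has 1 to 10 rows; each row shifts and turns the commanded pose from where the row before left it, along the tool's axes as they then stand; what a row does not reach is not made up. A row lasts 1/8 s, in which the tool goes at most 62.5 mm and 10.7 degrees, less where a joint would pass 70% of its speed; a pose out of reach is approached as far as the arm can. A call is refused whole if a number of a shift passes 0.0625 or a number of a turn 10.7, either way. A call with a gripper value outside its range is refused whole. The fingers move at their own pace and stop on an object; "newtons" is the grip in N (left out, the last holds). Time passes only in rows, so rows that do not move let the fingers close. It gives the time, the measured TCP pose, the force and the opening at its end, in the units of the state.
- bot.read_state(): the state, without advancing time (a new reading comes with each control period).
- bot.read_camera(name): name is "scene" or "side" or "wrist"; returns the picture (420x560x3 uint8, red, green, blue); there is no depth.
- bot.camera_params(name): a dict with "fx", "fy", "cx", "cy" (pixels), "D" ([k1, k2, p1, p2, k3] as OpenCV has them; the pictures are not rectified), "world_to_cam" (4x4, takes a point from world to camera coordinates). Camera axes: x right, y up, looking along -z (the intrinsics and any distortion apply to the point x, -y, -z); pixel columns grow to the right and rows downward; lengths in m; the calibration is good to about 2 mm. A picture is of the moment at which its call begins: read the wrist's pose just before it. camera_params takes no time and is no camera call; for the wrist camera it gives the pose at the moment of the call.
- bot.finish_job(): hands the job in, once; it reports no verdict.
The state is a dict: "time": time; "q": joint angles; "joint_vel": joint speeds; "joint_torque": joint torques, N m; "tool_pos": TCP position; "tcp_rot": TCP orientation; "wrist_force": force on the tool from outside, world axes, zero at the start; "torque": the same for the moment, N m; "width": opening from 0.0 (shut) to 1.0 (fully open).
Only numpy, scipy, OpenCV 4.12 (cv2) and the standard library are available. Lean on these libraries where they do the work, as an engineer would, in place of code of your own. Each camera call takes 0.05 s, during which the arm holds its last target. There are 200 camera calls.

TASK

Two of the three identical fly cases are nearly empty and one is packed with weights: find the packed one by feeling which is hardest to push. Slide it over the ramp into the cardboard display tray until it stops, gently and squarely, against the tray's end wall, and fold both side flaps of the tray up until they stand upright and stay. Leave the two light cases about where they are (a few centimetres of nudging is fine) and do not disturb the thread spool, the small amber bottle and the red bead jar.

Things in the scene. Friction and masses are not known exactly. Their poses are not given: they have to be found in the camera images.
- case_a: one of three identical closed fly cases, dark green plastic, grey lid with a black panel: 70 (x) x 100 (y) x 35 high mm. One is packed with weights (0.75 to 0.95 kg in all), two are nearly empty (0.18 kg); which is which changes every time. Origin: centre of its underside; z up. Too wide and smooth to pick up: push it by its sides
- case_b: one of three identical closed fly cases, dark green plastic, grey lid with a black panel: 70 (x) x 100 (y) x 35 high mm. One is packed with weights (0.75 to 0.95 kg in all), two are nearly empty (0.18 kg); which is which changes every time. Origin: centre of its underside; z up. Too wide and smooth to pick up: push it by its sides
- case_c: one of three identical closed fly cases, dark green plastic, grey lid with a black panel: 70 (x) x 100 (y) x 35 high mm. One is packed with weights (0.75 to 0.95 kg in all), two are nearly empty (0.18 kg); which is which changes every time. Origin: centre of its underside; z up. Too wide and smooth to pick up: push it by its sides
- tray: brown card display tray, fixed: base 90 (x) x 110 (y) mm, 3 thick; end wall 48 mm high, inner face at local y = +55; open end at -y with a ramp at y = -55 to -85, rising from the table to the base. A case goes in lengthwise along y; home, its origin is at local y = +5, x = 0. Both side flaps lean outwards at first. Origin: centre of the underside of the base, on the table; z up
- flap_near (a joint): angle of the near (robot's) side flap of the tray, a rigid card panel 45 high x 104 long x 3 thick mm hinged along its lower edge, 3 mm above the table, on the tray's local x = -45 mm edge. 0 = lying flat outwards, 1.57 = standing upright (mechanical stop at 1.6). It stays where it is left; its edge does not slide easily on a finger, so follow its arc
- flap_far (a joint): angle of the far side flap of the tray, a rigid card panel 45 high x 104 long x 3 thick mm hinged along its lower edge, 3 mm above the table, on the tray's local x = +45 mm edge. 0 = lying flat outwards, 1.57 = standing upright (mechanical stop at 1.6). It stays where it is left; its edge does not slide easily on a finger, so follow its arc
- flap_near_edge (a point): middle of the free edge of the near flap
- flap_far_edge (a point): middle of the free edge of the far flap
- spool: wooden thread spool with blue thread, 48 mm across, 46 high. A bystander, to be left where it is. Origin: centre of its underside
- cement: small amber bottle with a green label and black cap, 36 mm across, 70 high. A bystander, to be left where it is. Origin: centre of its underside
- beads: red bead jar with a steel cap, 52 mm across, 50 high. A bystander, to be left where it is. Origin: centre of its underside
Not all that is in view belongs to the job. What is shaped like the case_b but blue is not meant.

How it is judged:
At the end, for the whole second after the job is handed in: The packed case (pressing on the tray with over 5 N) lies flat and still in the tray, within 6 mm of the end wall, 12 mm of the centre line and 7 degrees of square; both flaps stand at over 79 degrees; the light cases are each under 80 mm from their starts (((y of case_a in the frame of tray between -0.001 and 0.012 m and x of case_a in the frame of tray between -0.012 and 0.012 m and angle between the y axis of case_a and the y axis of tray, either way round below 0.12 rad and angle between case_a's own z axis and vertical below 0.06 rad and contact force between case_a and tray above 5 N and linear speed of case_a below 0.02 m/s and distance of each of case_b, case_c from where it was at the start of the episode below 0.08 m) or (y of case_b in the frame of tray between -0.001 and 0.012 m and x of case_b in the frame of tray between -0.012 and 0.012 m and angle between the y axis of case_b and the y axis of tray, either way round below 0.12 rad and angle between case_b's own z axis and vertical below 0.06 rad and contact force between case_b and tray above 5 N and linear speed of case_b below 0.02 m/s and distance of each of case_a, case_c from where it was at the start of the episode below 0.08 m) or (y of case_c in the frame of tray between -0.001 and 0.012 m and x of case_c in the frame of tray between -0.012 and 0.012 m and angle between the y axis of case_c and the y axis of tray, either way round below 0.12 rad and angle between case_c's own z axis and vertical below 0.06 rad and contact force between case_c and tray above 5 N and linear speed of case_c below 0.02 m/s and distance of each of case_a, case_b from where it was at the start of the episode below 0.08 m)) and value of joint each of flap_near, flap_far above 1.38 rad); the robot touches nothing.
It fails at once if the thread spool, the bottle or the bead jar was moved more than 30 mm (distance of any of spool, cement, beads from where it was at the start of the episode above 0.03 m).
It fails at once if a case was rammed against the tray (over 70 N) (contact force between any of case_a, case_b, case_c and tray above 70 N).
It also fails if it takes over 69 s, if anything falls off the work surface, if the arm or the gripper's body presses on something with over 40 N, if the wrist force passes 120 N, or if a joint passes its speed limit or range.

## Working session

There is one attempt and no reset: what is moved stays moved. The work goes in short steps, Python scripts to look and compute and a tool call to move; the robot and the scene stay as the last step left them, time stands still between calls to the robot, and variables do not carry over. Pictures are saved under pics/ and viewed, about 8 in all and at most 12, crops included, and the job is handed in when it is done.

Besides the shell and the picture viewer there is one more tool, called after "Request:" in YAML: its name, and indented under it one key for each argument. jog_arm: Moves the arm, as the interface text tells. Its arguments: {"type":"object","properties":{"plan":{"type":"array","items":{"type":"object","properties":{"claw":{"type":"number"},"x":{"type":"number"},"y":{"type":"number"},"z":{"type":"number"},"turn":{"type":"number"}}}},"newtons":{"type":"number"}},"required":["plan"]}

```bash
mkdir -p pics
cat > h.py <<'E'
import numpy as np, cv2
from workcell import bot
from scipy.spatial.transform import Rotation as R
def snap(n,f):
    p=bot.camera_params(n); im=bot.read_camera(n); cv2.imwrite('pics/'+f,im[:,:,::-1]); return p,im
def ray(p,uv):
    K=np.array([[p['fx'],0,p['cx']],[0,p['fy'],p['cy']],[0,0,1.]])
    q=cv2.undistortPoints(np.array(uv,float).reshape(-1,1,2),K,np.array(p['D'],float)).reshape(-1,2)
    d=np.c_[q[:,0],-q[:,1],-np.ones(len(q))]
    T=np.linalg.inv(np.array(p['world_to_cam'])); return T[:3,3],d@T[:3,:3].T
def at(p,uv,z):
    o,d=ray(p,uv); return o+d*((z-o[2])/d[:,2])[:,None]
def proj(p,X):
    K=np.array([[p['fx'],0,p['cx']],[0,p['fy'],p['cy']],[0,0,1.]])
    T=np.array(p['world_to_cam']); c=np.asarray(X,float)@T[:3,:3].T+T[:3,3]
    return cv2.projectPoints(c*[1,-1,-1],np.zeros(3),np.zeros(3),K,np.array(p['D'],float))[0].reshape(-1,2)
def st():
    s=bot.read_state(); print({k:np.round(s[k],4).tolist() for k in('time','tool_pos','tcp_rot','wrist_force','torque','width','q')}); return s
E
python3 - <<'E'
from h import *
import pickle
s=st(); print(R.from_rotvec(s['tcp_rot']).as_matrix().round(3))
a,i1=snap('scene','s0.png'); b,i2=snap('side','d0.png')
pickle.dump((a,b),open('cams.pkl','wb'))
for p in(a,b): print(np.linalg.inv(p['world_to_cam']).round(3),p['fx'],p['cx'],p['cy'])
E
```

```text
{'time': 0.0, 'tool_pos': [0.2581, -0.6228, 0.1899], 'tcp_rot': [-3.079, -0.6127, 0.0006], 'wrist_force': [-0.4333, 0.3421, 0.1029], 'torque': [0.0374, 0.0078, -0.046], 'width': 1.0005, 'q': [-1.2149, 0.2648, 1.6054, -0.0, 1.2737, -0.0369]}
[[ 0.924  0.383 -0.001]
 [ 0.383 -0.924  0.002]
 [ 0.    -0.002 -1.   ]]
[[ 0.057 -0.733  0.678  1.176]
 [ 0.998  0.036 -0.045  0.019]
 [ 0.009  0.68   0.733  0.736]
 [ 0.     0.     0.     1.   ]] 384.38739617169523 277.45995400183386 218.11229947489625
[[-0.739  0.46  -0.493 -0.079]
 [-0.674 -0.499  0.545  0.751]
 [ 0.004  0.735  0.679  0.894]
 [ 0.     0.     0.     1.   ]] 460.27635455670764 284.1884113238572 209.8749826575297
```

View pics/s0.png

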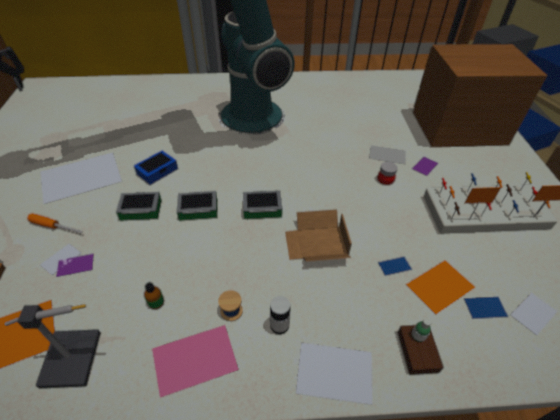

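View pics/d0.png

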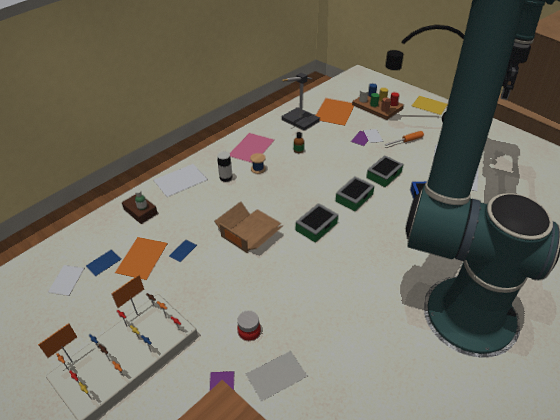

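The scene picture shows three green cases at (139,205), (197,205) and (262,204). The look-alike is the blue case at (156,165). The tray is at (320,240) with its ramp towards -y (left), the bottle at (153,295), the spool at (231,303) and the beads at (388,173). I pick the three green cases with grey lids and check that choice in a crop.

Run:
```python
from h import *
im=cv2.imread('pics/s0.png')[150:330,100:366]; cv2.imwrite('pics/s0c.png',cv2.resize(im,None,fx=3,fy=3,interpolation=cv2.INTER_CUBIC))
```

```text
(no output)
```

View pics/s0c.png

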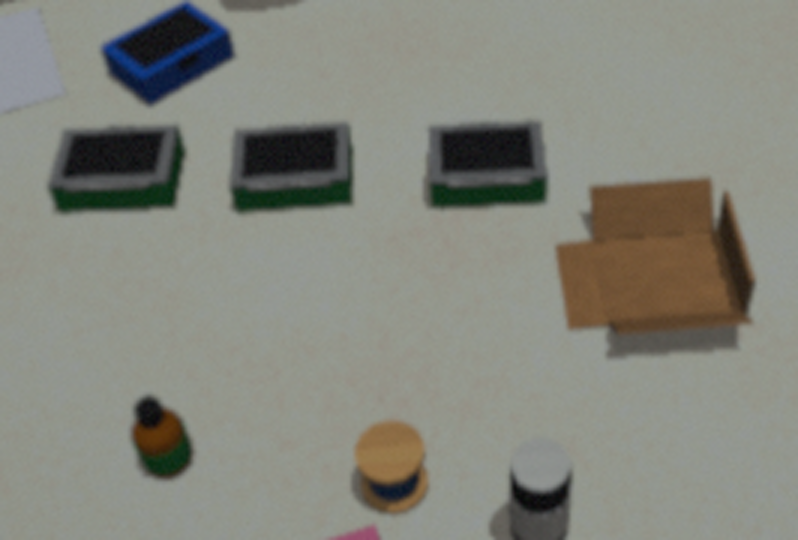

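The crop shows three green cases with grey lids, their lid corners near crop (65,130)-(177,190), (236,130)-(352,180) and (430,125)-(546,178). The tray opens to the left, with ramp corners (557,245) and (570,328).

Run:
```python
from h import *
import pickle
a,b=pickle.load(open('cams.pkl','rb'))
f=lambda l:np.array(l)/3+[100,150]
C=[[(65,130),(180,127),(177,188),(52,188)],[(236,130),(349,125),(352,180),(233,187)],[(430,125),(541,122),(546,178),(429,184)]]
for c in C:
    P=at(a,f(c),.035)[:,:2]; print('case',P.mean(0).round(4),'yaw',[round(float(np.degrees(np.arctan2(-(v[0]),v[1]))),1) for v in(P[1]-P[0],P[2]-P[3])],P.round(3).tolist())
print('ramp',at(a,f([(557,245),(570,328)]),0).round(3).tolist())
print('hinge near',at(a,f([(597,240),(713,235)]),.003).round(3).tolist())
print('bases far',at(a,f([(610,327),(748,322)]),.003).round(3).tolist())
for n,uv,z in(('cement',(165,465),0),('cement top',(148,407),.07),('spool top',(390,450),.046),('pill',(540,535),0),('pilltop',(540,465),.07)): print(n,at(a,f([uv]),z).round(3)[0])
print('beads',at(a,[(388,167)],.05).round(3),'blue',at(a,f([(185,5),(232,50),(150,90),(105,45)]),.03).round(3).tolist())
im=cv2.imread('pics/d0.png')[160:280,180:420]; cv2.imwrite('pics/d0c.png',cv2.resize(im,None,fx=3.3,fy=3.3,interpolation=cv2.INTER_CUBIC))
```

```text
case [ 0.4553 -0.2902] yaw [-0.6, -2.8] [[0.418, -0.344], [0.419, -0.243], [0.494, -0.234], [0.489, -0.339]]
case [ 0.4593 -0.1409] yaw [0.9, 1.9] [[0.426, -0.193], [0.424, -0.094], [0.492, -0.088], [0.495, -0.188]]
case [0.4634 0.0262] yaw [-0.5, 1.3] [[0.428, -0.023], [0.428, 0.076], [0.498, 0.075], [0.5, -0.023]]
ramp [[0.543, 0.082, 0.0], [0.63, 0.086, 0.0]]
hinge near [[0.542, 0.116, 0.003], [0.541, 0.215, 0.003]]
bases far [[0.633, 0.118, 0.003], [0.633, 0.228, 0.003]]
cement [ 0.737 -0.214  0.   ]
cement top [ 0.734 -0.21   0.07 ]
spool top [ 0.761 -0.048  0.046]
pill [0.805 0.052 0.   ]
pilltop [0.791 0.052 0.07 ]
beads [[0.362 0.381 0.05 ]] blue [[0.237, -0.267, 0.03], [0.309, -0.212, 0.03], [0.363, -0.28, 0.03], [0.295, -0.334, 0.03]]
```

View pics/d0c.png

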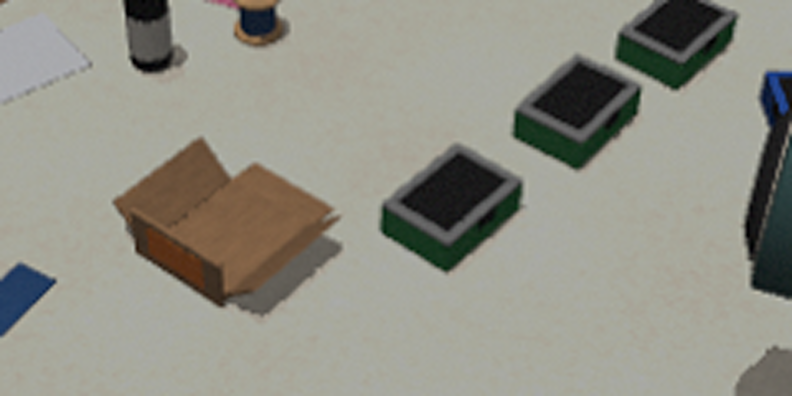

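Request:
jog_arm:
  plan:
    - {"turn": -9.64}
    - {"turn": -9.64}
    - {"turn": -9.64}
    - {"turn": -9.64}
    - {"turn": -9.64}
    - {"turn": -9.64}
    - {"turn": -9.64}
    - {"x": 0.05,"y": 0.03}
    - {"x": 0.05,"y": 0.03}
    - {"x": 0.05,"y": 0.03}

```text
schema error: expected keys claw, x, y, z, turn
```

Request:
jog_arm:
  plan:
    - {"x": 0.05,"y": 0.03}
    - {"x": 0.05,"y": 0.03}
    - {"x": 0.05,"y": 0.03}
    - {"x": 0.03,"y": 0.02,"z": 0.02}
    - {"z": 0}

```text
schema error: expected keys claw, x, y, z, turn
```

Run:
```python
from h import *
s=st(); print(R.from_rotvec(s['tcp_rot']).as_matrix().round(3))
p,im=snap('wrist','w1.png')
c=[(x,y,.035) for x in(.422,.492) for y in(-.34,-.24)]
print(proj(p,c).round(0).tolist())
```

```text
{'time': 0.1, 'tool_pos': [0.2581, -0.6229, 0.1901], 'tcp_rot': [-3.0792, -0.6125, 0.0005], 'wrist_force': [-1.5084, -0.4565, 0.4164], 'torque': [-0.0335, 0.0198, 0.0564], 'width': 1.003, 'q': [-1.2149, 0.2647, 1.6052, -0.0, 1.2737, -0.0369]}
[[ 0.924  0.383 -0.001]
 [ 0.383 -0.924  0.002]
 [ 0.    -0.002 -1.   ]]
[[17.0, -158.0], [-129.0, -232.0], [35.0, -277.0], [-123.0, -365.0]]
```

View pics/w1.png

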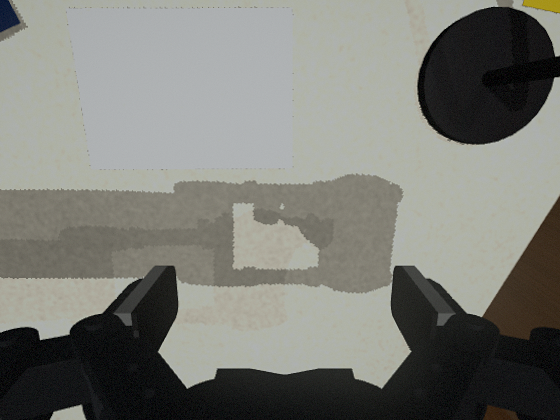

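The arm had not moved because each row needs all five keys. The wrist picture shows only bare table, with the fingertips at (165,270) and (405,270).

Request:
jog_arm:
  plan:
    - {"claw": 0,"x": 0,"y": 0,"z": 0,"turn": -9.64}
    - {"claw": 0,"x": 0,"y": 0,"z": 0,"turn": -9.64}
    - {"claw": 0,"x": 0,"y": 0,"z": 0,"turn": -9.64}
    - {"claw": 0,"x": 0,"y": 0,"z": 0,"turn": -9.64}
    - {"claw": 0,"x": 0,"y": 0,"z": 0,"turn": -9.64}
    - {"claw": 0,"x": 0,"y": 0,"z": 0,"turn": -9.64}
    - {"claw": 0,"x": 0,"y": 0,"z": 0,"turn": -9.64}
    - {"claw": 0,"x": 0.05,"y": 0.03,"z": 0,"turn": 0}
    - {"claw": 0,"x": 0.05,"y": 0.03,"z": 0,"turn": 0}
    - {"claw": 0,"x": 0.05,"y": 0.03,"z": 0,"turn": 0}

```text
time: 1.4
tool_pos: [0.3488, -0.472, 0.1908]
tcp_rot: [-2.222, -2.22, -0.001]
wrist_force: [0.9, -0.5, -0.9]
width: 1.001
```

Request:
jog_arm:
  plan:
    - {"claw": 0,"x": 0.05,"y": 0.03,"z": 0,"turn": 0}
    - {"claw": 0,"x": 0.05,"y": 0.03,"z": 0,"turn": 0}
    - {"claw": 0,"x": 0.05,"y": 0.03,"z": 0,"turn": 0}
    - {"claw": 0,"x": 0.03,"y": 0.02,"z": 0.02,"turn": 0}
    - {"claw": 0,"x": 0,"y": 0,"z": 0,"turn": 0}

```text
time: 2.02
tool_pos: [0.4582, -0.2905, 0.1692]
tcp_rot: [-2.215, -2.223, 0.0]
wrist_force: [-0.3, -0.9, -0.5]
width: 1.001
```

Run:
```python
from h import *
s=st(); print(R.from_rotvec(s['tcp_rot']).as_matrix().round(3))
p,im=snap('wrist','w2.png')
c=[(x,y,.035) for x in(.422,.492) for y in(-.34,-.24)]
print(proj(p,c).round(0).tolist())
```

```text
{'time': 2.025, 'tool_pos': [0.4582, -0.2905, 0.1692], 'tcp_rot': [-2.2145, -2.2228, 0.0004], 'wrist_force': [-0.2811, -0.8698, -0.5423], 'torque': [-0.0225, -0.0068, -0.0318], 'width': 1.0007, 'q': [-0.6113, 0.0319, 1.91, 0.0004, 1.2037, -0.6152]}
[[-0.004  1.    -0.003]
 [ 1.     0.004  0.003]
 [ 0.003 -0.003 -1.   ]]
[[246.0, 239.0], [243.0, 131.0], [320.0, 240.0], [324.0, 131.0]]
```

View pics/w2.png

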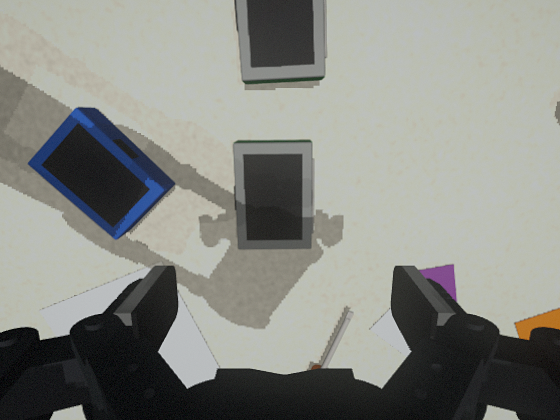

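The wrist picture shows case A's lid at (234,141)-(312,249), case B's lower corners at (242,82) and (326,80), and the blue look-alike clear to the left.

Run:
```python
from h import *
p=bot.camera_params('wrist')
P=at(p,[(234,141),(312,140),(312,249),(235,249)],.035); print(P.round(4).tolist(),P.mean(0))
print(at(p,[(242,80),(326,78)],.03).round(4).tolist())
```

```text
[[0.4138, -0.2508, 0.035], [0.4821, -0.2497, 0.035], [0.4845, -0.3517, 0.035], [0.4113, -0.352, 0.035]] [ 0.44791746 -0.30104639  0.035     ]
[[0.4217, -0.2002, 0.03], [0.4931, -0.1984, 0.03]]
```

Request:
jog_arm:
  plan:
    - {"claw": 0,"x": -0.01,"y": -0.01,"z": 0.055,"turn": 0}
    - {"claw": 0,"x": 0,"y": 0,"z": 0.055,"turn": 0}
    - {"claw": 0,"x": 0,"y": 0,"z": 0.0,"turn": 0}

```text
time: 2.45
tool_pos: [0.4438, -0.3019, 0.0569]
tcp_rot: [-2.216, -2.212, 0.003]
wrist_force: [0.2, 0.4, -0.2]
width: 1.002
```

Run:
```python
from h import *
st(); p,im=snap('wrist','w3.png')
```

```text
{'time': 2.45, 'tool_pos': [0.4438, -0.3019, 0.0569], 'tcp_rot': [-2.2163, -2.212, 0.0029], 'wrist_force': [0.1669, 0.4094, -0.2308], 'torque': [0.0419, 0.0528, -0.0271], 'width': 1.0017, 'q': [-0.6435, 0.136, 2.0212, -0.0004, 0.9949, -0.6413]}
```

View pics/w3.png

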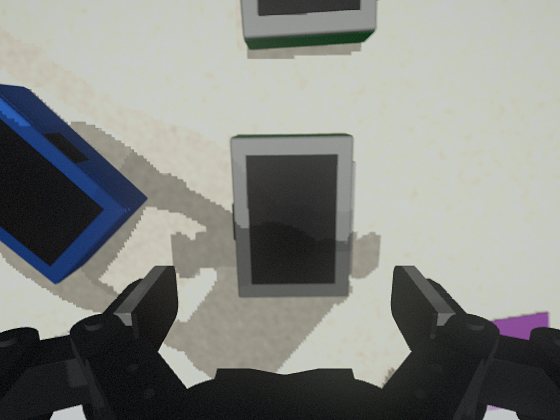

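The close wrist picture shows lid corners (232,137), (352,134), (349,296) and (240,297), and it looks about centred between the fingers.

Run:
```python
from h import *
p=bot.camera_params('wrist'); s=bot.read_state(); t=s['tool_pos']
P=at(p,[(232,137),(352,134),(349,296),(240,297)],.035); print(P.round(4).tolist(),P.mean(0))
print(proj(p,[t,[t[0],t[1],.035],[t[0],t[1],0]]).round(0).tolist(), R.from_rotvec(s['tcp_rot']).as_matrix().round(3).tolist())
print(np.linalg.inv(p['world_to_cam']).round(3))
```

```text
[[0.4167, -0.2516, 0.035], [0.4851, -0.2499, 0.035], [0.4882, -0.3522, 0.035], [0.4179, -0.353, 0.035]] [ 0.45195906 -0.30169251  0.035     ]
[[284.0, 238.0], [284.0, 224.0], [284.0, 209.0]] [[0.002, 1.0, -0.004], [1.0, -0.002, 0.002], [0.002, -0.004, -1.0]]
[[ 1.    -0.     0.004  0.447]
 [-0.001  0.965  0.263 -0.239]
 [-0.004 -0.263  0.965  0.243]
 [ 0.     0.     0.     1.   ]]
```

Request:
jog_arm:
  plan:
    - {"claw": 0,"x": 0,"y": 0.008,"z": 0.0,"turn": 0}
    - {"claw": 0,"x": 0,"y": 0,"z": 0.025,"turn": 0}
    - {"claw": 0,"x": 0,"y": 0,"z": 0.025,"turn": 0}

```text
time: 2.88
tool_pos: [0.4603, -0.3062, 0.0149]
tcp_rot: [2.216, 2.216, 0.002]
wrist_force: [0.4, -0.4, 0.4]
width: 1.001
```

Request:
jog_arm:
  plan:
    - {"claw": 0,"x": 0,"y": 0.005,"z": 0.0,"turn": 0}
    - {"claw": 0,"x": 0,"y": 0.005,"z": 0,"turn": 0}
    - {"claw": 0,"x": 0,"y": 0.005,"z": 0,"turn": 0}

```text
time: 3.25
tool_pos: [0.4737, -0.3048, 0.0135]
tcp_rot: [2.219, 2.219, 0.001]
wrist_force: [0.0, -0.2, -0.4]
width: 1.001
```

Request:
jog_arm:
  plan:
    - {"claw": 0,"x": 0,"y": 0.005,"z": 0.0,"turn": 0}

```text
time: 3.38
tool_pos: [0.4778, -0.3042, 0.0125]
tcp_rot: [2.22, 2.22, 0.001]
wrist_force: [0.6, 0.0, -0.2]
width: 0.996
```

Request:
jog_arm:
  plan:
    - {"claw": 0,"x": 0,"y": 0.005,"z": 0.0,"turn": 0}

```text
time: 3.5
tool_pos: [0.4821, -0.3038, 0.0118]
tcp_rot: [2.221, 2.221, 0.0]
wrist_force: [-0.3, -0.3, -0.7]
width: 0.998
```

Request:
jog_arm:
  plan:
    - {"claw": 0,"x": 0,"y": 0.005,"z": 0.0,"turn": 0}

```text
time: 3.62
tool_pos: [0.4868, -0.3036, 0.0113]
tcp_rot: [2.222, 2.221, 0.0]
wrist_force: [-0.4, -0.5, 0.4]
width: 1.002
```

Request:
jog_arm:
  plan:
    - {"claw": 0,"x": 0,"y": 0.005,"z": 0.0,"turn": 0}

```text
time: 3.75
tool_pos: [0.4917, -0.3036, 0.0112]
tcp_rot: [-2.222, -2.221, 0.0]
wrist_force: [-0.1, -0.2, -0.1]
width: 0.999
```

Request:
jog_arm:
  plan:
    - {"claw": 0,"x": 0,"y": -0.01,"z": -0.05,"turn": 0}
    - {"claw": 0,"x": 0.05,"y": -0.012,"z": -0.02,"turn": 0}
    - {"claw": 0,"x": 0.05,"y": -0.012,"z": 0,"turn": 0}
    - {"claw": 0,"x": 0.05,"y": 0,"z": 0,"turn": 0}
    - {"claw": 0,"x": 0,"y": 0,"z": 0,"turn": 0}

```text
time: 4.38
tool_pos: [0.4569, -0.1508, 0.0811]
tcp_rot: [-2.217, -2.225, -0.0]
wrist_force: [0.4, -1.5, 0.2]
width: 1.001
```

Run:
```python
from h import *
st(); p,im=snap('wrist','w4.png'); s,_=snap('side','d4.png')
import pickle; pickle.dump(p,open('w4.pkl','wb'))
a=cv2.imread('pics/w4.png'); b=cv2.imread('pics/d4.png')
cv2.imwrite('pics/c4.png',np.hstack([cv2.resize(a,(560,420)),b[100:280,300:420].repeat(2,0).repeat(2,1)[:420]]) if 0 else cv2.copyMakeBorder(a,0,0,0,240,0)); 
c=cv2.imread('pics/c4.png'); c[0:360,560:800]=b[100:280,300:420].repeat(2,0).repeat(2,1); cv2.imwrite('pics/c4.png',c)
```

```text
{'time': 4.375, 'tool_pos': [0.4569, -0.1508, 0.0811], 'tcp_rot': [-2.2168, -2.2247, -0.0003], 'wrist_force': [0.3962, -1.5057, 0.2353], 'torque': [0.0278, -0.0065, -0.0101], 'width': 1.0009, 'q': [-0.3711, -0.0049, 2.1212, 0.0007, 1.0261, -0.375]}
```

View pics/c4.png

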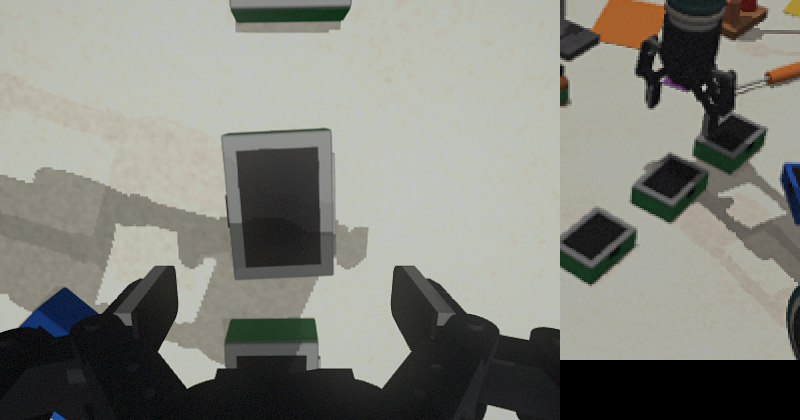

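The picture shows case B's lid at (222,133), (331,128), (334,274) and (234,279), case A's front edge at (230,320)-(318,318), and C's rear edge at the top near (232,10).

Run:
```python
from h import *
p=bot.camera_params('wrist')
P=at(p,[(222,133),(331,128),(334,274),(234,279)],.035); print(P.round(4).tolist(),P.mean(0))
print('A top front',at(p,[(226,342),(319,342)],.035).round(4).tolist(),at(p,[(230,320),(318,318)],.0).round(4).tolist())
print('C',at(p,[(231,9),(352,7)],.03).round(4).tolist())
```

```text
[[0.4188, -0.1006, 0.035], [0.4871, -0.0974, 0.035], [0.4929, -0.197, 0.035], [0.4228, -0.201, 0.035]] [ 0.45538101 -0.14901047  0.035     ]
A top front [[0.4151, -0.2519, 0.035], [0.4839, -0.2518, 0.035]] [[0.4128, -0.2557, 0.0], [0.4864, -0.2537, 0.0]]
C [[0.4265, -0.03, 0.03], [0.4973, -0.0288, 0.03]]
```

Run:
```python
from h import *
p=bot.camera_params('wrist'); s=bot.read_state(); t=np.array(s['tool_pos'])
print(p['fx'])
for dz in (0,.01,.02,.03,.04): 
    print(dz,proj(p,[t+[sx*.0425,dy,dz] for sx in(-1,1) for dy in(-.011,.011)]).round(0).tolist())
```

```text
356.968742737076
0 [[207.0, 256.0], [205.0, 218.0], [361.0, 257.0], [364.0, 218.0]]
0.01 [[203.0, 264.0], [200.0, 224.0], [365.0, 264.0], [368.0, 224.0]]
0.02 [[198.0, 272.0], [196.0, 230.0], [370.0, 272.0], [373.0, 230.0]]
0.03 [[193.0, 281.0], [190.0, 237.0], [375.0, 282.0], [378.0, 237.0]]
0.04 [[188.0, 292.0], [184.0, 245.0], [380.0, 292.0], [384.0, 245.0]]
```

Run:
```python
from h import *
import pickle
a,b=pickle.load(open('cams.pkl','rb'))
s=st(); t=np.array(s['tool_pos'])
for dz in(0,.02,.04,.06): print(dz,proj(b,[t+[-.05,0,dz],t+[.05,0,dz],t+[0,0,dz]]).round(0).tolist())
print(proj(b,[(.4495,-.302,.035),(.455,-.149,.035)]))
im=cv2.imread('pics/d4.png')[60:210,280:480]; cv2.imwrite('pics/d4c.png',cv2.resize(im,None,fx=4,fy=4,interpolation=cv2.INTER_CUBIC))
```

```text
{'time': 4.475, 'tool_pos': [0.4578, -0.1535, 0.0815], 'tcp_rot': [2.2193, 2.2224, -0.0002], 'wrist_force': [-0.3987, -0.351, -0.3194], 'torque': [0.0119, -0.0996, -0.0556], 'width': 1.001, 'q': [-0.3748, -0.003, 2.1186, -0.0005, 1.0253, -0.3759]}
0 [[372.0, 182.0], [344.0, 167.0], [358.0, 175.0]]
0.02 [[373.0, 177.0], [344.0, 162.0], [358.0, 169.0]]
0.04 [[374.0, 171.0], [345.0, 156.0], [359.0, 163.0]]
0.06 [[375.0, 165.0], [345.0, 150.0], [360.0, 158.0]]
[[385.80883878 165.78241272]
 [355.64767688 188.24755509]]
```

View pics/d4c.png

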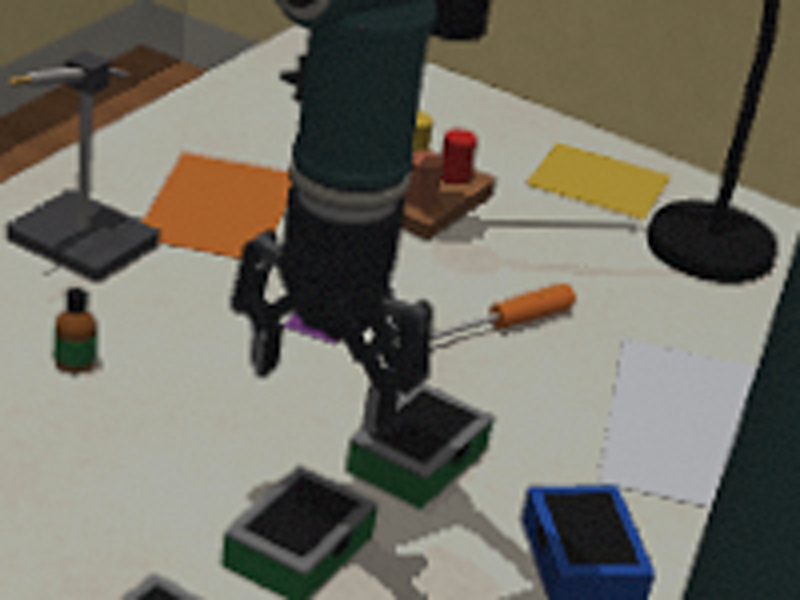

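The crop shows the open fingertips at about (262,372) and (378,425), roughly 50 mm higher than the reported TCP. That matches the wrist view and explains why the first push passed over case A. I will descend further, watching the force as I go.

Request:
jog_arm:
  plan:
    - {"claw": 0,"x": 0.003,"y": -0.003,"z": 0.045,"turn": 0}
    - {"claw": 0,"x": 0,"y": 0,"z": 0.04,"turn": 0}
    - {"claw": 0,"x": 0,"y": 0,"z": 0.005,"turn": 0}

```text
time: 4.85
tool_pos: [0.4516, -0.1507, -0.0116]
tcp_rot: [-2.219, -2.215, 0.005]
wrist_force: [0.7, -0.6, 0.0]
width: 1.003
```

Request:
jog_arm:
  plan:
    - {"claw": 0,"x": 0,"y": 0,"z": 0.006,"turn": 0}
    - {"claw": 0,"x": 0,"y": 0,"z": 0.006,"turn": 0}

```text
time: 5.1
tool_pos: [0.4563, -0.1518, -0.0194]
tcp_rot: [2.22, 2.218, 0.002]
wrist_force: [0.5, 0.3, 0.1]
width: 1.0
```

Request:
jog_arm:
  plan:
    - {"claw": 0,"x": 0,"y": 0,"z": 0.006,"turn": 0}
    - {"claw": 0,"x": 0,"y": 0,"z": 0.006,"turn": 0}

```text
time: 5.35
tool_pos: [0.4552, -0.1509, -0.0324]
tcp_rot: [2.221, 2.22, 0.001]
wrist_force: [-0.3, 0.4, -0.4]
width: 0.999
```

Run:
```python
from h import *
s=st(); p,im=snap('wrist','w5.png'); sd,_=snap('side','d5.png')
import pickle; b=pickle.load(open('cams.pkl','rb'))[1]
a=cv2.imread('pics/w5.png'); d=cv2.imread('pics/d5.png')[90:230,300:420]
c=cv2.copyMakeBorder(a,0,0,0,240,0); c[:280,560:]=cv2.resize(d,(240,280)); cv2.imwrite('pics/c5.png',c)
```

```text
{'time': 5.35, 'tool_pos': [0.4552, -0.1509, -0.0324], 'tcp_rot': [2.2208, 2.2203, 0.0009], 'wrist_force': [-0.3046, 0.3834, -0.4137], 'torque': [-0.0179, 0.0165, 0.0168], 'width': 0.9989, 'q': [-0.3721, 0.1566, 2.2018, 0.0, 0.7818, -0.3719]}
```

View pics/c5.png

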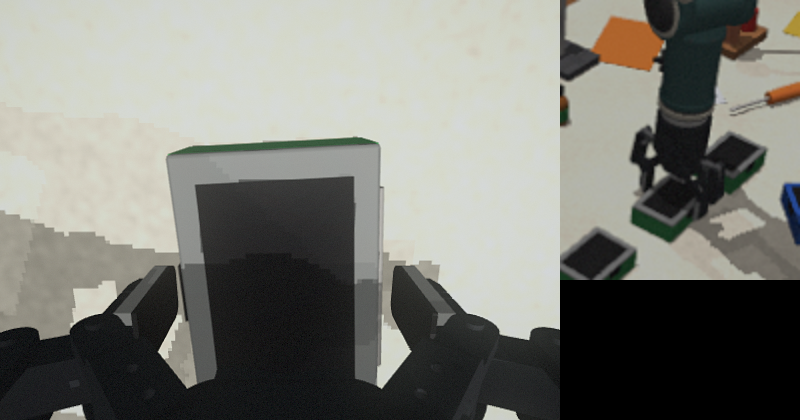

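The fingers now straddle case B, with pads at columns 176 and 395 outside lid edges 170-185 and 380. I will push +x.

Request:
jog_arm:
  plan:
    - {"claw": 0,"x": 0,"y": 0,"z": 0.006,"turn": 0}
    - {"claw": 0,"x": 0,"y": 0.006,"z": 0,"turn": 0}
    - {"claw": 0,"x": 0,"y": 0.006,"z": 0,"turn": 0}
    - {"claw": 0,"x": 0,"y": 0.004,"z": 0,"turn": 0}

```text
time: 5.95
tool_pos: [0.4711, -0.1507, -0.0386]
tcp_rot: [2.221, 2.221, 0.0]
wrist_force: [-0.8, 0.4, -1.2]
width: 0.999
```

Request:
jog_arm:
  plan:
    - {"claw": 0,"x": 0,"y": 0.004,"z": 0.0,"turn": 0}

```text
time: 6.08
tool_pos: [0.4747, -0.1506, -0.0387]
tcp_rot: [-2.221, -2.221, 0.0]
wrist_force: [-1.5, -0.3, 0.0]
width: 0.995
```

Request:
jog_arm:
  plan:
    - {"claw": 0,"x": 0,"y": 0.004,"z": 0.0,"turn": 0}

```text
time: 6.2
tool_pos: [0.4786, -0.1506, -0.0387]
tcp_rot: [-2.221, -2.221, 0.0]
wrist_force: [-1.8, 0.1, 0.6]
width: 1.008
```

Request:
jog_arm:
  plan:
    - {"claw": 0,"x": 0,"y": 0.004,"z": 0.0,"turn": 0}

```text
time: 6.32
tool_pos: [0.4826, -0.1506, -0.0387]
tcp_rot: [-2.222, -2.221, 0.0]
wrist_force: [-0.6, -0.5, 1.0]
width: 0.998
```

Request:
jog_arm:
  plan:
    - {"claw": 0,"x": 0,"y": 0.004,"z": 0.0,"turn": 0}

```text
time: 6.45
tool_pos: [0.4867, -0.1506, -0.0387]
tcp_rot: [-2.222, -2.221, 0.0]
wrist_force: [-2.4, -0.2, 0.4]
width: 1.001
```

Request:
jog_arm:
  plan:
    - {"claw": 0,"x": 0,"y": 0.004,"z": 0.0,"turn": 0}

```text
time: 6.58
tool_pos: [0.4907, -0.1507, -0.0387]
tcp_rot: [-2.222, -2.221, 0.0]
wrist_force: [-2.3, -0.3, 0.0]
width: 0.996
```

Request:
jog_arm:
  plan:
    - {"claw": 0,"x": 0,"y": -0.007,"z": 0,"turn": 0}
    - {"claw": 0,"x": 0,"y": 0,"z": -0.05,"turn": 0}
    - {"claw": 0,"x": 0.057,"y": -0.011,"z": -0.01,"turn": 0}
    - {"claw": 0,"x": 0.057,"y": -0.011,"z": 0,"turn": 0}
    - {"claw": 0,"x": 0.057,"y": 0,"z": 0,"turn": 0}
    - {"claw": 0,"x": 0,"y": 0,"z": 0,"turn": 0}

```text
time: 7.32
tool_pos: [0.461, 0.0235, 0.0214]
tcp_rot: [2.216, 2.227, 0.002]
wrist_force: [0.1, -0.4, -1.0]
width: 0.998
```

```bash
cat >> h.py <<'E'
def lid(f,z=.035):
    """grey lid outline nearest image centre column, wrist camera -> centre, yaw"""
    p=bot.camera_params('wrist'); im=bot.read_camera('wrist'); cv2.imwrite('pics/'+f,im[:,:,::-1])
    h=cv2.cvtColor(im,cv2.COLOR_RGB2HSV); m=((h[:,:,2]<70)).astype(np.uint8); m[255:]=0
    n,l,s,c=cv2.connectedComponentsWithStats(m)
    for i in range(1,n):
        if s[i,4]>3000:
            ys,xs=np.where(l==i); r=cv2.minAreaRect(np.c_[xs,ys].astype(np.float32)); b=cv2.boxPoints(r)
            print(s[i].tolist(),at(p,b,z).round(4).tolist())
    return p,im
E
python3 - <<'E'
from h import *
st(); lid('w6.png')
E
```

```text
{'time': 7.325, 'tool_pos': [0.461, 0.0235, 0.0214], 'tcp_rot': [2.2157, 2.2272, 0.0016], 'wrist_force': [0.1381, -0.3541, -0.9848], 'torque': [0.0137, 0.0557, 0.0095], 'width': 0.9979, 'q': [-0.0036, 0.0371, 2.2074, 0.0009, 0.8964, -0.0094]}
[225, 170, 108, 85, 8812] [[0.4326, 0.0624, 0.035], [0.4836, 0.0627, 0.035], [0.4853, 0.0197, 0.035], [0.4309, 0.0194, 0.035]]
```

Request:
jog_arm:
  plan:
    - {"claw": 0,"x": 0,"y": -0.003,"z": 0.02,"turn": 0}
    - {"claw": 0,"x": 0,"y": 0,"z": 0.01,"turn": 0}
    - {"claw": 0,"x": 0,"y": 0,"z": 0.01,"turn": 0}
    - {"claw": 0,"x": 0,"y": 0,"z": 0.01,"turn": 0}
    - {"claw": 0,"x": 0,"y": 0,"z": 0.01,"turn": 0}

```text
time: 8.0
tool_pos: [0.4588, 0.02, -0.0392]
tcp_rot: [2.222, 2.22, 0.0]
wrist_force: [0.0, -0.4, 0.0]
width: 0.999
```

Request:
jog_arm:
  plan:
    - {"claw": 0,"x": 0,"y": 0.006,"z": 0,"turn": 0}
    - {"claw": 0,"x": 0,"y": 0.006,"z": 0,"turn": 0}
    - {"claw": 0,"x": 0,"y": 0.004,"z": 0,"turn": 0}

```text
time: 8.38
tool_pos: [0.4739, 0.0205, -0.0391]
tcp_rot: [-2.221, -2.22, 0.002]
wrist_force: [-2.8, 0.0, -1.5]
width: 1.002
```

Request:
jog_arm:
  plan:
    - {"claw": 0,"x": 0,"y": 0.004,"z": 0.0,"turn": 0}

```text
time: 8.5
tool_pos: [0.478, 0.0204, -0.039]
tcp_rot: [-2.221, -2.221, 0.002]
wrist_force: [-3.1, -0.1, -1.1]
width: 1.002
```

Request:
jog_arm:
  plan:
    - {"claw": 0,"x": 0,"y": 0.004,"z": 0.0,"turn": 0}

```text
time: 8.62
tool_pos: [0.4824, 0.0204, -0.0389]
tcp_rot: [-2.221, -2.221, 0.001]
wrist_force: [-3.3, -0.6, -2.4]
width: 1.003
```

Request:
jog_arm:
  plan:
    - {"claw": 0,"x": 0,"y": 0.004,"z": 0.0,"turn": 0}

```text
time: 8.75
tool_pos: [0.4866, 0.0204, -0.0388]
tcp_rot: [-2.222, -2.221, 0.0]
wrist_force: [-2.8, -0.5, -2.7]
width: 1.003
```

Request:
jog_arm:
  plan:
    - {"claw": 0,"x": 0,"y": 0.004,"z": 0.0,"turn": 0}

```text
time: 8.88
tool_pos: [0.4908, 0.0203, -0.0387]
tcp_rot: [-2.222, -2.221, 0.0]
wrist_force: [-3.9, 0.1, -1.4]
width: 0.998
```

Request:
jog_arm:
  plan:
    - {"claw": 0,"x": 0,"y": 0.004,"z": 0.0,"turn": 0}

```text
time: 9.0
tool_pos: [0.4948, 0.0203, -0.0387]
tcp_rot: [-2.222, -2.221, 0.0]
wrist_force: [-2.5, -0.8, -1.3]
width: 1.0
```

C reads about 3.1 N against about 1.7 N for B. That ratio is not decisive, so I will feel A as well.

Request:
jog_arm:
  plan:
    - {"claw": 0,"x": 0,"y": -0.007,"z": 0,"turn": 0}
    - {"claw": 0,"x": 0,"y": 0,"z": -0.06,"turn": 0}
    - {"claw": 0,"x": -0.054,"y": -0.007,"z": -0.01,"turn": 0}
    - {"claw": 0,"x": -0.054,"y": -0.006,"z": 0,"turn": 0}
    - {"claw": 0,"x": -0.054,"y": -0.006,"z": 0,"turn": 0}
    - {"claw": 0,"x": -0.054,"y": -0.006,"z": 0,"turn": 0}
    - {"claw": 0,"x": -0.054,"y": -0.006,"z": 0,"turn": 0}
    - {"claw": 0,"x": -0.052,"y": -0.006,"z": 0,"turn": 0}
    - {"claw": 0,"x": 0,"y": 0,"z": 0,"turn": 0}

```text
time: 10.12
tool_pos: [0.4514, -0.3061, 0.0328]
tcp_rot: [2.223, 2.213, 0.0]
wrist_force: [-0.2, 0.7, -0.0]
width: 0.996
```

Run:
```python
from h import *
st(); lid('w7.png')
```

```text
{'time': 10.125, 'tool_pos': [0.4514, -0.3061, 0.0328], 'tcp_rot': [2.2231, 2.2125, 0.0003], 'wrist_force': [-0.17, 0.6609, -0.0263], 'torque': [0.0252, -0.0197, 0.003], 'width': 0.9962, 'q': [-0.6412, 0.1709, 2.0324, -0.0007, 0.9332, -0.636]}
[224, 150, 104, 105, 10318] [[0.4216, -0.2586, 0.035], [0.4731, -0.2588, 0.035], [0.4747, -0.3148, 0.035], [0.4188, -0.3145, 0.035]]
[0, 162, 62, 93, 3451] [[0.31, -0.2644, 0.035], [0.3399, -0.2644, 0.035], [0.3315, -0.3139, 0.035], [0.2994, -0.3136, 0.035]]
```

Request:
jog_arm:
  plan:
    - {"claw": 0,"x": 0.004,"y": -0.003,"z": 0.03,"turn": 0}
    - {"claw": 0,"x": 0,"y": 0,"z": 0.01,"turn": 0}
    - {"claw": 0,"x": 0,"y": 0,"z": 0.01,"turn": 0}
    - {"claw": 0,"x": 0,"y": 0,"z": 0.01,"turn": 0}
    - {"claw": 0,"x": 0,"y": 0,"z": 0.01,"turn": 0}

```text
time: 10.8
tool_pos: [0.448, -0.2978, -0.0388]
tcp_rot: [2.221, 2.221, 0.0]
wrist_force: [0.5, -0.2, 0.6]
width: 0.997
```

Request:
jog_arm:
  plan:
    - {"claw": 0,"x": 0,"y": 0.006,"z": 0,"turn": 0}
    - {"claw": 0,"x": 0,"y": 0.006,"z": 0,"turn": 0}
    - {"claw": 0,"x": 0,"y": 0.004,"z": 0,"turn": 0}

```text
time: 11.18
tool_pos: [0.4643, -0.2979, -0.0383]
tcp_rot: [2.221, 2.221, 0.0]
wrist_force: [-0.4, 0.1, -0.2]
width: 1.001
```

Request:
jog_arm:
  plan:
    - {"claw": 0,"x": 0,"y": 0.004,"z": 0.0,"turn": 0}

```text
time: 11.3
tool_pos: [0.4678, -0.2978, -0.0384]
tcp_rot: [2.221, 2.221, -0.0]
wrist_force: [-1.8, -0.4, 2.0]
width: 0.998
```

Request:
jog_arm:
  plan:
    - {"claw": 0,"x": 0,"y": 0.004,"z": 0.0,"turn": 0}

```text
time: 11.42
tool_pos: [0.4717, -0.2977, -0.0385]
tcp_rot: [2.222, 2.221, -0.0]
wrist_force: [-0.3, 0.5, 0.6]
width: 1.0
```

Request:
jog_arm:
  plan:
    - {"claw": 0,"x": 0,"y": 0.004,"z": 0.0,"turn": 0}

```text
time: 11.55
tool_pos: [0.4757, -0.2977, -0.0386]
tcp_rot: [2.222, 2.221, -0.0]
wrist_force: [-1.8, -0.4, 0.8]
width: 1.0
```

Request:
jog_arm:
  plan:
    - {"claw": 0,"x": 0,"y": 0.004,"z": 0.0,"turn": 0}

```text
time: 11.68
tool_pos: [0.4797, -0.2977, -0.0386]
tcp_rot: [2.222, 2.221, -0.0]
wrist_force: [-1.1, 0.1, 0.7]
width: 1.002
```

Request:
jog_arm:
  plan:
    - {"claw": 0,"x": 0,"y": 0.004,"z": 0.0,"turn": 0}

```text
time: 11.8
tool_pos: [0.4837, -0.2976, -0.0387]
tcp_rot: [-2.222, -2.221, 0.0]
wrist_force: [-1.9, 0.7, 1.5]
width: 1.0
```

C is the packed case: about 3.1 N against 1.7 N for B and 1.3 N for A. Going back to straddle C near its rear and grip it.

Request:
jog_arm:
  plan:
    - {"claw": 0,"x": 0,"y": -0.007,"z": 0,"turn": 0}
    - {"claw": 0,"x": 0,"y": 0,"z": -0.06,"turn": 0}
    - {"claw": 0,"x": 0.05,"y": 0.002,"z": -0.01,"turn": 0}
    - {"claw": 0,"x": 0.05,"y": 0.002,"z": 0,"turn": 0}
    - {"claw": 0,"x": 0.05,"y": 0.002,"z": 0,"turn": 0}
    - {"claw": 0,"x": 0.05,"y": 0.002,"z": 0,"turn": 0}
    - {"claw": 0,"x": 0.05,"y": 0.001,"z": 0,"turn": 0}
    - {"claw": 0,"x": 0.045,"y": 0.001,"z": 0,"turn": 0}
    - {"claw": 0,"x": 0,"y": 0,"z": 0,"turn": 0}

```text
time: 12.92
tool_pos: [0.4861, -0.0002, 0.0312]
tcp_rot: [-2.217, -2.226, -0.001]
wrist_force: [0.6, -1.0, -0.4]
width: 1.001
```

Run:
```python
from h import *
st(); lid('w8.png')
```

```text
{'time': 12.925, 'tool_pos': [0.4861, -0.0002, 0.0312], 'tcp_rot': [-2.2169, -2.2256, -0.0009], 'wrist_force': [0.6035, -0.9805, -0.4466], 'torque': [-0.0243, 0.0338, 0.0668], 'width': 1.0011, 'q': [-0.0521, 0.0691, 2.1514, 0.0007, 0.9209, -0.0565]}
[235, 121, 106, 134, 13546] [[0.4619, 0.0612, 0.035], [0.513, 0.0614, 0.035], [0.5162, -0.008, 0.035], [0.4597, -0.0082, 0.035]]
```

Request:
jog_arm:
  newtons: 20
  plan:
    - {"claw": 0,"x": 0,"y": 0.001,"z": 0.03,"turn": 0}
    - {"claw": 0,"x": 0,"y": 0,"z": 0.01,"turn": 0}
    - {"claw": 0,"x": 0,"y": 0,"z": 0.01,"turn": 0}
    - {"claw": 0,"x": 0,"y": 0,"z": 0.01,"turn": 0}
    - {"claw": 0,"x": 0,"y": 0,"z": 0.01,"turn": 0}
    - {"claw": 0.3,"x": 0,"y": 0,"z": 0,"turn": 0}
    - {"claw": 0.3,"x": 0,"y": 0,"z": 0,"turn": 0}
    - {"claw": 0.3,"x": 0,"y": 0,"z": 0,"turn": 0}

```text
time: 13.98
tool_pos: [0.4869, -0.0026, -0.0391]
tcp_rot: [-2.221, -2.221, 0.001]
wrist_force: [0.5, -0.3, -6.9]
width: 0.814
```

Request:
jog_arm:
  plan:
    - {"claw": 0.3,"x": 0,"y": 0.01,"z": 0,"turn": 0}
    - {"claw": 0.3,"x": 0,"y": 0.015,"z": 0,"turn": 0}
    - {"claw": 0.3,"x": 0,"y": 0.015,"z": 0,"turn": 0}
    - {"claw": 0.3,"x": 0,"y": 0.015,"z": 0,"turn": 0}
    - {"claw": 0.3,"x": 0,"y": 0.015,"z": 0,"turn": 0}
    - {"claw": 0.3,"x": 0,"y": 0.015,"z": 0,"turn": 0}
    - {"claw": 0.3,"x": 0,"y": 0.01,"z": 0,"turn": 0}
    - {"claw": 0.3,"x": 0,"y": 0,"z": 0,"turn": 0}

```text
time: 14.98
tool_pos: [0.5837, -0.0027, -0.0386]
tcp_rot: [2.221, 2.221, 0.001]
wrist_force: [-0.4, -0.3, -7.4]
width: 0.813
```

Run:
```python
from h import *
st(); lid('w9.png')
```

```text
{'time': 14.975, 'tool_pos': [0.5837, -0.0027, -0.0386], 'tcp_rot': [2.2213, 2.2207, 0.0008], 'wrist_force': [-0.4374, -0.2601, -7.3974], 'torque': [-0.2189, -0.0319, 0.0494], 'width': 0.8127, 'q': [-0.0474, 0.3357, 1.9829, -0.0, 0.8222, -0.0471]}
[196, 114, 178, 141, 23603] [[0.5547, 0.018, 0.035], [0.5576, 0.0623, 0.035], [0.6098, 0.0623, 0.035], [0.6128, 0.018, 0.035]]
```

View pics/w9.png

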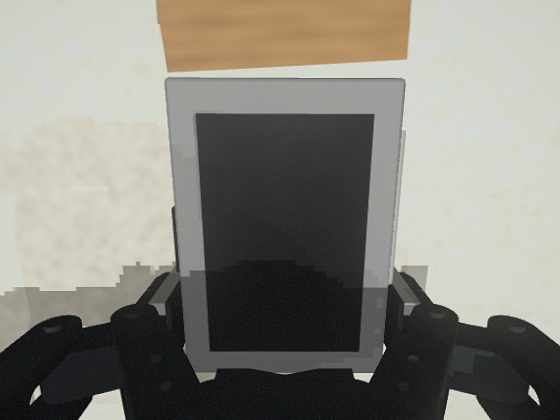

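The wrist picture shows C held between the pads, lid edges at columns 166-405, with the ramp's leading edge from (167,72) to (408,59), slightly skewed.

Run:
```python
from h import *
p=bot.camera_params('wrist')
P=at(p,[(167,72),(408,59)],0); print(P.round(4).tolist(),P.mean(0),np.degrees(np.arctan2(P[1,1]-P[0,1],P[1,0]-P[0,0])))
L=at(p,[(156,0),(411,0)],.001); print(L.round(4).tolist())
Q=at(p,[(165,80),(405,80)],.035); print('case front',Q.round(4).tolist(),Q.mean(0))
Q=at(p,[(185,372),(388,372)],.035); print('case rear',Q.round(4).tolist())
```

```text
[[0.5384, 0.0773, 0.0], [0.6287, 0.0819, 0.0]] [0.58353916 0.07960147 0.        ] 2.881328025278884
[[0.537, 0.101, 0.001], [0.6275, 0.101, 0.001]]
case front [[0.5484, 0.0716, 0.035], [0.6172, 0.0717, 0.035]] [0.58277991 0.07165855 0.035     ]
case rear [[0.5469, -0.0274, 0.035], [0.6199, -0.0273, 0.035]]
```

Request:
jog_arm:
  plan:
    - {"claw": 0.3,"x": 0,"y": 0.004,"z": 0,"turn": -1.5}
    - {"claw": 0.3,"x": 0,"y": 0,"z": -0.002,"turn": -1.5}
    - {"claw": 0.3,"x": 0.01,"y": 0,"z": -0.001,"turn": 0}
    - {"claw": 0.3,"x": 0.012,"y": 0,"z": -0.001,"turn": 0}
    - {"claw": 0.3,"x": 0.012,"y": 0,"z": 0,"turn": 0}
    - {"claw": 0.3,"x": 0.012,"y": 0,"z": 0,"turn": 0}
    - {"claw": 0.3,"x": 0.012,"y": 0,"z": 0,"turn": 0}
    - {"claw": 0.3,"x": 0.012,"y": 0,"z": 0,"turn": 0}
    - {"claw": 0.3,"x": 0.012,"y": 0,"z": 0,"turn": 0}
    - {"claw": 0.3,"x": 0.01,"y": 0,"z": 0,"turn": 0}

```text
time: 16.27
tool_pos: [0.5817, 0.09, -0.0347]
tcp_rot: [-2.163, -2.279, -0.0]
wrist_force: [-0.8, -0.3, -7.7]
width: 0.817
```

Run:
```python
from h import *
s=st(); print(R.from_rotvec(s['tcp_rot']).as_matrix().round(3)[:2,:2]); p,im=lid('w10.png')
# brown mask edges per row
h=cv2.cvtColor(im,cv2.COLOR_RGB2HSV)
m=((h[:,:,0]>5)&(h[:,:,0]<20)&(h[:,:,1]>90)).astype(np.uint8)
for r in range(0,260,20):
    x=np.where(m[r])[0]; g=np.where(m[r]==0)[0]
    runs=np.split(x,np.where(np.diff(x)>3)[0]+1) if len(x) else []
    print(r,[(int(q[0]),int(q[-1])) for q in runs if len(q)>4])
```

```text
{'time': 16.275, 'tool_pos': [0.5817, 0.09, -0.0347], 'tcp_rot': [-2.1625, -2.2788, -0.0], 'wrist_force': [-0.841, -0.3112, -7.7236], 'torque': [-0.2453, -0.0385, -0.0347], 'width': 0.8169, 'q': [0.1112, 0.3384, 1.9699, 0.0, 0.8333, 0.0589]}
[[-0.052  0.999]
 [ 0.999  0.052]]
[196, 114, 178, 141, 23709] [[0.5513, 0.1535, 0.035], [0.6053, 0.1564, 0.035], [0.6108, 0.1107, 0.035], [0.5507, 0.1075, 0.035]]
0 [(19, 559)]
20 [(22, 559)]
40 [(26, 559)]
60 [(30, 558)]
80 [(33, 164), (405, 554)]
100 [(37, 165), (404, 550)]
120 [(41, 166), (403, 546)]
140 [(44, 168), (405, 542)]
160 [(48, 170), (404, 538)]
180 [(51, 171), (402, 534)]
200 [(55, 173), (400, 530)]
220 [(58, 171), (408, 526)]
240 [(61, 76), (506, 522)]
```

Request:
jog_arm:
  plan:
    - {"claw": 0.3,"x": 0,"y": 0,"z": 0.002,"turn": 0}
    - {"claw": 0,"x": 0,"y": 0,"z": 0,"turn": 0}
    - {"claw": 0,"x": 0,"y": 0,"z": 0,"turn": 0}
    - {"claw": 0,"x": 0,"y": 0,"z": 0,"turn": 0}
    - {"claw": 0,"x": 0,"y": 0,"z": -0.055,"turn": 0}
    - {"claw": 0.5,"x": -0.03,"y": 0,"z": 0,"turn": 0}
    - {"claw": 0.5,"x": -0.025,"y": 0,"z": 0,"turn": 0}
    - {"claw": 0.5,"x": 0,"y": 0,"z": 0,"turn": 0}

```text
time: 17.32
tool_pos: [0.5851, 0.0328, 0.0189]
tcp_rot: [2.165, 2.275, 0.001]
wrist_force: [0.1, 0.2, 0.2]
width: 0.498
```

Run:
```python
from h import *
s=st(); p,im=lid('w11.png')
```

```text
{'time': 17.325, 'tool_pos': [0.5851, 0.0328, 0.0189], 'tcp_rot': [2.1649, 2.2753, 0.001], 'wrist_force': [0.0771, 0.2059, 0.2494], 'torque': [0.0284, 0.0008, 0.0024], 'width': 0.4977, 'q': [0.0136, 0.2612, 1.9509, -0.0002, 0.9284, -0.036]}
[220, 0, 128, 166, 19826] [[0.553, 0.1415, 0.035], [0.6055, 0.1441, 0.035], [0.6123, 0.076, 0.035], [0.553, 0.073, 0.035]]
```

Request:
jog_arm:
  plan:
    - {"claw": 0.5,"x": 0,"y": 0,"z": 0.025,"turn": 0}
    - {"claw": 0.5,"x": 0,"y": 0,"z": 0.01,"turn": 0}
    - {"claw": 0.5,"x": 0,"y": 0,"z": 0.01,"turn": 0}
    - {"claw": 0.5,"x": 0.005,"y": 0,"z": 0,"turn": 0}

```text
time: 17.88
tool_pos: [0.5835, 0.0396, -0.0276]
tcp_rot: [-2.162, -2.277, 0.002]
wrist_force: [0.5, 0.0, 0.2]
width: 0.501
```

Request:
jog_arm:
  plan:
    - {"claw": 0.5,"x": 0.006,"y": 0,"z": 0,"turn": 0}
    - {"claw": 0.5,"x": 0.006,"y": 0,"z": 0,"turn": 0}
    - {"claw": 0.5,"x": 0.006,"y": 0,"z": 0,"turn": 0}
    - {"claw": 0.5,"x": 0.006,"y": 0,"z": 0,"turn": 0}

```text
time: 18.38
tool_pos: [0.5838, 0.0627, -0.026]
tcp_rot: [2.161, 2.278, -0.0]
wrist_force: [-0.2, -6.1, 1.7]
width: 0.499
```

Request:
jog_arm:
  plan:
    - {"claw": 0.5,"x": 0.006,"y": 0,"z": 0,"turn": 0}
    - {"claw": 0.5,"x": 0.006,"y": 0,"z": 0,"turn": 0}
    - {"claw": 0.5,"x": 0.006,"y": 0,"z": 0,"turn": 0}
    - {"claw": 0.5,"x": 0.006,"y": 0,"z": 0,"turn": 0}

```text
time: 18.88
tool_pos: [0.5826, 0.0865, -0.026]
tcp_rot: [2.161, 2.278, -0.0]
wrist_force: [0.8, -5.9, 1.9]
width: 0.498
```

Run:
```python
from h import *
s=st(); p,im=lid('w12.png')
```

```text
{'time': 18.875, 'tool_pos': [0.5826, 0.0865, -0.026], 'tcp_rot': [2.1611, 2.2776, -0.0002], 'wrist_force': [0.8328, -5.8864, 1.8677], 'torque': [-0.8024, -0.1336, 0.0302], 'width': 0.4983, 'q': [0.1061, 0.3259, 1.9667, -0.002, 0.8478, 0.055]}
[195, 0, 177, 248, 40112] [[0.5503, 0.1831, 0.035], [0.6034, 0.1859, 0.035], [0.613, 0.1065, 0.035], [0.5491, 0.1032, 0.035]]
```

Request:
jog_arm:
  plan:
    - {"claw": 0.5,"x": 0.005,"y": 0,"z": 0,"turn": 0}
    - {"claw": 0.5,"x": 0.005,"y": 0,"z": 0,"turn": 0}
    - {"claw": 0.5,"x": 0.004,"y": 0,"z": 0,"turn": 0}

```text
time: 19.3
tool_pos: [0.5818, 0.1004, -0.0261]
tcp_rot: [2.161, 2.278, -0.0]
wrist_force: [0.7, -5.3, 3.1]
width: 0.501
```

Request:
jog_arm:
  plan:
    - {"claw": 0.5,"x": 0.002,"y": 0,"z": 0,"turn": 0}
    - {"claw": 0.5,"x": 0.002,"y": 0,"z": 0,"turn": 0}

```text
time: 19.55
tool_pos: [0.5816, 0.1043, -0.0261]
tcp_rot: [2.161, 2.278, -0.0]
wrist_force: [1.2, -5.8, 3.4]
width: 0.503
```

Request:
jog_arm:
  plan:
    - {"claw": 0.5,"x": 0.002,"y": 0,"z": 0,"turn": 0}

```text
time: 19.68
tool_pos: [0.5815, 0.1063, -0.0261]
tcp_rot: [2.161, 2.278, -0.0]
wrist_force: [-0.4, -5.8, 2.5]
width: 0.5
```

Run:
```python
from h import *
s=st(); p,im=snap('wrist','w13.png')
h=cv2.cvtColor(im,cv2.COLOR_RGB2HSV)
for r in range(0,70,2): print(r,im[r,284].tolist(),end=' ')
```

```text
{'time': 19.675, 'tool_pos': [0.5815, 0.1063, -0.0261], 'tcp_rot': [2.1613, 2.2777, -0.0003], 'wrist_force': [-0.3859, -5.8094, 2.4878], 'torque': [-0.8461, 0.0453, 0.0117], 'width': 0.5003, 'q': [0.1396, 0.3295, 1.9618, -0.0019, 0.8494, 0.0884]}
0 [62, 57, 60] 2 [61, 56, 59] 4 [60, 60, 59] 6 [59, 57, 57] 8 [62, 61, 59] 10 [60, 61, 59] 12 [55, 54, 54] 14 [59, 58, 59] 16 [59, 58, 60] 18 [60, 59, 61] 20 [62, 61, 59] 22 [59, 60, 57] 24 [65, 63, 63] 26 [59, 59, 59] 28 [59, 57, 59] 30 [60, 58, 60] 32 [62, 61, 60] 34 [60, 59, 61] 36 [60, 59, 60] 38 [59, 59, 60] 40 [59, 58, 61] 42 [59, 60, 61] 44 [59, 57, 62] 46 [59, 60, 61] 48 [63, 61, 64] 50 [63, 61, 62] 52 [61, 61, 60] 54 [64, 62, 63] 56 [65, 62, 64] 58 [59, 60, 59] 60 [65, 65, 66] 62 [60, 58, 59] 64 [62, 63, 63] 66 [64, 63, 63] 68 [65, 60, 65]
```

Request:
jog_arm:
  plan:
    - {"claw": 0.5,"x": 0.001,"y": 0,"z": 0,"turn": 0}

```text
time: 19.85
tool_pos: [0.5814, 0.1073, -0.0261]
tcp_rot: [2.161, 2.278, -0.0]
wrist_force: [0.5, -6.6, 3.8]
width: 0.501
```

Request:
jog_arm:
  plan:
    - {"claw": 0.5,"x": 0.001,"y": 0,"z": 0,"turn": 0}

```text
time: 19.98
tool_pos: [0.5813, 0.1083, -0.0261]
tcp_rot: [2.161, 2.278, -0.0]
wrist_force: [0.3, -5.4, 3.0]
width: 0.501
```

Request:
jog_arm:
  plan:
    - {"claw": 0.5,"x": 0.001,"y": 0,"z": 0,"turn": 0}

```text
time: 20.1
tool_pos: [0.5813, 0.1093, -0.0261]
tcp_rot: [2.161, 2.278, -0.0]
wrist_force: [-0.8, -5.6, 3.7]
width: 0.497
```

Request:
jog_arm:
  plan:
    - {"claw": 0.5,"x": 0.001,"y": 0,"z": 0,"turn": 0}

```text
time: 20.23
tool_pos: [0.5813, 0.1095, -0.026]
tcp_rot: [2.16, 2.278, -0.002]
wrist_force: [0.3, -10.9, 4.1]
width: 0.502
```

Request:
jog_arm:
  plan:
    - {"claw": 0.5,"x": 0.001,"y": 0,"z": 0,"turn": 0}

```text
time: 20.35
tool_pos: [0.5812, 0.1095, -0.026]
tcp_rot: [2.159, 2.277, -0.003]
wrist_force: [0.9, -15.5, 4.0]
width: 0.501
```

Request:
jog_arm:
  plan:
    - {"claw": 0.5,"x": -0.01,"y": 0,"z": 0,"turn": 0}
    - {"claw": 0.5,"x": -0.04,"y": 0,"z": 0,"turn": 0}
    - {"claw": 0.5,"x": 0,"y": 0,"z": -0.06,"turn": 0}
    - {"claw": 1,"x": 0,"y": 0,"z": -0.06,"turn": 0}
    - {"claw": 1,"x": 0,"y": 0,"z": -0.04,"turn": 0}
    - {"claw": 1,"x": 0,"y": 0,"z": 0,"turn": 0}

```text
time: 21.1
tool_pos: [0.5866, 0.0629, 0.1383]
tcp_rot: [2.159, 2.275, 0.012]
wrist_force: [0.1, 1.1, -0.8]
width: 0.001
```

Run:
```python
from h import *
import pickle
s=st(); p,im=snap('wrist','w14.png'); pickle.dump((p,s),open('w14.pkl','wb'))
b,i2=snap('side','d14.png'); a,i3=snap('scene','s14.png')
c=np.zeros((600,800,3),np.uint8)
c[:420,:560]=cv2.imread('pics/w14.png')
d=cv2.imread('pics/d14.png'); e=cv2.imread('pics/s14.png')
c[420:600,0:270]=cv2.resize(d[195:255,205:295],(270,180)); c[420:600,270:560]=cv2.resize(e[200:267,280:377],(290,180),interpolation=cv2.INTER_CUBIC)
c[0:420,560:800]=cv2.resize(d[80:220,290:370],(240,420))
cv2.imwrite('pics/c14.png',c)
```

```text
{'time': 21.1, 'tool_pos': [0.5866, 0.0629, 0.1383], 'tcp_rot': [2.1591, 2.2745, 0.0116], 'wrist_force': [0.1247, 1.0513, -0.7898], 'torque': [0.0126, -0.0534, 0.0086], 'width': 0.0009, 'q': [0.064, 0.1369, 1.8556, 0.0011, 1.1399, 0.0114]}
```

View pics/c14.png

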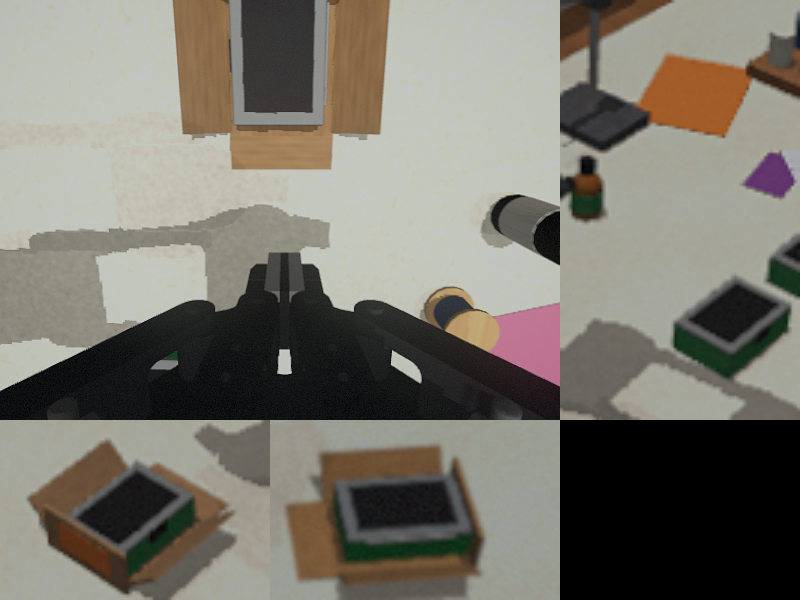

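The composite shows case C inside the tray, its lid rear edge at (232,124)-(327,124). The near flap's outer corner is at (182,134), the far flap's at (380,134) and the ramp front at (232,168)-(331,168). The spool and bottle are standing. That was my last picture, so the rest will be numbers only.

Run:
```python
from h import *
import pickle
p,s=pickle.load(open('w14.pkl','rb')); t=np.array(s['tool_pos'])
P=at(p,[(232,168),(331,168)],0); u=(P[1]-P[0])/np.linalg.norm(P[1]-P[0]); v=np.array([-u[1],u[0],0]); c=P.mean(0)+.085*v
print('ramp',P.round(4).tolist(),'yaw',np.degrees(np.arctan2(u[1],u[0])),'tray',c.round(4))
rear=at(p,[(232,124),(327,124)],.038); print('case rear',rear.round(4).tolist(),[((r-c)@u,(r-c)@v) for r in rear])
o,d=ray(p,[(182,134),(380,134),(174,0),(390,0)])
for yt,i in((-.052,0),(-.052,1)):
    k=((c+yt*v-o)@v)/(d[i]@v); X=o+k*d[i]; print('flap corner x,z',(X-c)@u,X[2])
print('shut tip proj');
for dz in(0,.02,.03,.04,.05): print(dz,proj(p,[t+[0,.011,dz],t+[.0145,.011,dz],t+[-.0145,.011,dz]]).round(0).tolist())
print(np.linalg.inv(p['world_to_cam'])[:3,3]-t)
```

```text
ramp [[0.54, 0.0779, 0.0], [0.6292, 0.0825, 0.0]] yaw 2.9514020688527527 tray [0.5802 0.1651 0.    ]
case rear [[0.5444, 0.1178, 0.038], [0.6175, 0.1217, 0.038]] [(np.float64(-0.03817814585506694), np.float64(-0.04538896931078119)), (np.float64(0.03499289594476767), np.float64(-0.04530692698276279))]
flap corner x,z -0.0721970415396519 0.05596704305258887
flap corner x,z 0.07215751557785854 0.053777871814718825
shut tip proj
0 [[285.0, 218.0], [312.0, 220.0], [258.0, 217.0]]
0.02 [[286.0, 230.0], [316.0, 232.0], [256.0, 229.0]]
0.03 [[286.0, 237.0], [318.0, 239.0], [254.0, 236.0]]
0.04 [[286.0, 245.0], [320.0, 247.0], [252.0, 243.0]]
0.05 [[287.0, 254.0], [323.0, 256.0], [250.0, 252.0]]
[-0.00510156  0.06502803  0.18296017]
```

The case is home: origin at tray y of about +4.7 mm, x about -1.6 mm, square. Next is the near flap. I go outside it with the fingers shut.

Request:
jog_arm:
  plan:
    - {"claw": 1,"x": 0,"y": -0.053,"z": 0,"turn": 0}
    - {"claw": 1,"x": 0,"y": -0.053,"z": 0,"turn": 0}
    - {"claw": 1,"x": 0.053,"y": 0,"z": 0,"turn": 0}
    - {"claw": 1,"x": 0.053,"y": 0,"z": 0,"turn": 0}
    - {"claw": 1,"x": 0,"y": 0,"z": 0.05,"turn": 0}
    - {"claw": 1,"x": 0,"y": 0,"z": 0.05,"turn": 0}
    - {"claw": 1,"x": 0,"y": 0,"z": 0,"turn": 0}

```text
time: 22.12
tool_pos: [0.4648, 0.161, 0.0271]
tcp_rot: [-2.157, -2.274, 0.019]
wrist_force: [-0.5, 0.2, -0.5]
width: 0.002
```

```bash
cat >> h.py <<'E'
C=np.array([.5802,.1651]); U=np.array([.9987,.0515]); V=np.array([-.0515,.9987])
def tf():
    s=st(); d=np.array(s['tool_pos'])[:2]-C; print('tray xy',(d@U).round(4),(d@V).round(4))
E
python3 - <<'E'
from h import *
tf()
E
```

```text
{'time': 22.125, 'tool_pos': [0.4648, 0.161, 0.0271], 'tcp_rot': [-2.1571, -2.2737, 0.0192], 'wrist_force': [-0.5153, 0.2171, -0.5111], 'torque': [0.0202, 0.0138, -0.0245], 'width': 0.0025, 'q': [0.2825, 0.0961, 2.131, 0.0003, 0.9287, 0.2297]}
tray xy -0.1154 0.0018
```

Request:
jog_arm:
  plan:
    - {"claw": 1,"x": 0,"y": 0,"z": 0.03,"turn": 0}
    - {"claw": 1,"x": 0,"y": 0,"z": 0.015,"turn": 0}
    - {"claw": 1,"x": 0,"y": 0,"z": 0.01,"turn": 0}
    - {"claw": 1,"x": 0,"y": 0,"z": 0.008,"turn": 0}
    - {"claw": 1,"x": 0,"y": 0,"z": 0,"turn": 0}

```text
time: 22.75
tool_pos: [0.4717, 0.1625, -0.0298]
tcp_rot: [-2.163, -2.278, 0.001]
wrist_force: [-1.0, 0.6, -0.1]
width: 0.003
```

Request:
jog_arm:
  plan:
    - {"claw": 1,"x": 0,"y": 0.004,"z": 0,"turn": 0}
    - {"claw": 1,"x": 0,"y": 0.004,"z": 0,"turn": 0}

```text
time: 23.0
tool_pos: [0.4808, 0.1632, -0.029]
tcp_rot: [2.162, 2.278, 0.002]
wrist_force: [0.1, 0.3, 0.7]
width: 0.001
```

Request:
jog_arm:
  plan:
    - {"claw": 1,"x": 0,"y": 0.003,"z": 0,"turn": 0}

```text
time: 23.12
tool_pos: [0.4836, 0.1633, -0.0292]
tcp_rot: [2.162, 2.278, 0.001]
wrist_force: [-0.7, -0.6, 0.2]
width: 0.0
```

Request:
jog_arm:
  plan:
    - {"claw": 1,"x": 0,"y": 0.003,"z": 0,"turn": 0}

```text
time: 23.25
tool_pos: [0.4862, 0.1634, -0.0295]
tcp_rot: [2.163, 2.278, 0.001]
wrist_force: [-0.5, -0.8, 0.4]
width: -0.003
```

Run:
```python
from h import *
tf()
```

```text
{'time': 23.25, 'tool_pos': [0.4862, 0.1634, -0.0295], 'tcp_rot': [2.1627, 2.2784, 0.0006], 'wrist_force': [-0.4988, -0.7577, 0.4026], 'torque': [0.0375, -0.0097, -0.0368], 'width': -0.0035, 'q': [0.2756, 0.2086, 2.1306, -0.0, 0.802, 0.2235]}
tray xy -0.094 0.0031
```

Request:
jog_arm:
  plan:
    - {"claw": 1,"x": 0,"y": 0.003,"z": 0,"turn": 0}

```text
time: 23.38
tool_pos: [0.489, 0.1635, -0.0297]
tcp_rot: [2.163, 2.279, 0.0]
wrist_force: [0.0, -0.3, -0.6]
width: 0.001
```

Request:
jog_arm:
  plan:
    - {"claw": 1,"x": 0,"y": 0.003,"z": 0,"turn": 0}

```text
time: 23.5
tool_pos: [0.4908, 0.1635, -0.03]
tcp_rot: [-2.162, -2.277, 0.003]
wrist_force: [-3.4, -0.3, 2.2]
width: 0.003
```

Request:
jog_arm:
  plan:
    - {"claw": 1,"x": 0,"y": 0.003,"z": 0,"turn": 0}

```text
time: 23.62
tool_pos: [0.4943, 0.1637, -0.0299]
tcp_rot: [-2.162, -2.278, 0.001]
wrist_force: [-2.2, -0.5, 1.8]
width: 0.003
```

Request:
jog_arm:
  plan:
    - {"claw": 1,"x": 0,"y": 0.003,"z": 0,"turn": 0}

```text
time: 23.75
tool_pos: [0.498, 0.1639, -0.0298]
tcp_rot: [2.163, 2.279, 0.0]
wrist_force: [-0.6, 0.1, 0.8]
width: 0.001
```

Request:
jog_arm:
  plan:
    - {"claw": 1,"x": 0,"y": 0.004,"z": -0.002,"turn": 0}
    - {"claw": 1,"x": 0,"y": 0.004,"z": -0.002,"turn": 0}

```text
time: 24.0
tool_pos: [0.5063, 0.1644, -0.0255]
tcp_rot: [2.163, 2.278, 0.001]
wrist_force: [-0.0, 0.4, 0.4]
width: -0.001
```

Request:
jog_arm:
  plan:
    - {"claw": 1,"x": 0,"y": 0.004,"z": -0.0015,"turn": 0}
    - {"claw": 1,"x": 0,"y": 0.004,"z": -0.001,"turn": 0}

```text
time: 24.25
tool_pos: [0.5142, 0.1648, -0.0231]
tcp_rot: [2.163, 2.278, 0.0]
wrist_force: [-0.1, -0.5, -0.7]
width: -0.001
```

Request:
jog_arm:
  plan:
    - {"claw": 1,"x": 0,"y": 0.003,"z": 0,"turn": 0}

```text
time: 24.38
tool_pos: [0.5172, 0.165, -0.023]
tcp_rot: [2.163, 2.278, 0.001]
wrist_force: [-0.1, -0.4, 0.3]
width: 0.003
```

Request:
jog_arm:
  plan:
    - {"claw": 1,"x": 0,"y": 0.002,"z": 0,"turn": 0}

```text
time: 24.5
tool_pos: [0.519, 0.1651, -0.0232]
tcp_rot: [2.163, 2.278, 0.0]
wrist_force: [0.4, -0.3, 0.9]
width: 0.003
```

Run:
```python
from h import *
tf()
```

```text
{'time': 24.5, 'tool_pos': [0.519, 0.1651, -0.0232], 'tcp_rot': [2.1628, 2.2785, 0.0003], 'wrist_force': [0.3631, -0.27, 0.9471], 'torque': [-0.0137, 0.0308, 0.0687], 'width': 0.0031, 'q': [0.2622, 0.251, 2.0608, 0.0001, 0.8296, 0.2101]}
tray xy -0.0611 0.0031
```

```bash
cat >> h.py <<'E'
def W(x,y,z): 
    q=C+x*U+y*V; return [q[0],q[1],z]
def brown(im):
    h=cv2.cvtColor(im,cv2.COLOR_RGB2HSV); return (h[:,:,0]>5)&(h[:,:,0]<22)&(h[:,:,1]>80)&(h[:,:,2]>40)
def flaps(p,im):
    """brown fraction on each flap rendered at each angle (samples along its outer half)"""
    B=brown(im)
    for n,sg in(('near',-1),('far',1)):
        o=[]
        for th in(30,40,44,50,60,70,80,85,90):
            c,s=np.cos(np.radians(th)),np.sin(np.radians(th))
            o.append((th,[round(float(np.mean([B[int(round(v)),int(round(u))] for u,v in proj(p,[W(sg*(.045+r*c),y,.003+r*s) for y in np.r_[np.linspace(-.048,-.025,8),np.linspace(.03,.046,6)]])])),2) for r in(.02,.03,.036,.042,.05)]))
        print(n,o)
E
python3 - <<'E'
from h import *
import pickle
a,b=pickle.load(open('cams.pkl','rb'))
for cam,f,n in((a,'s14','scene'),(b,'d14','side')):
    print(n,'before'); flaps(cam,cv2.imread(f'pics/{f}.png')[:,:,::-1])
    p,im=snap(n,f+'b.png'); print(n,'now'); flaps(cam,im)
E
```

```text
scene before
near [(30, [1.0, 0.93, 1.0, 1.0, 0.0]), (40, [1.0, 0.93, 1.0, 0.79, 0.0]), (44, [1.0, 0.93, 1.0, 0.79, 0.0]), (50, [1.0, 1.0, 1.0, 0.86, 0.0]), (60, [1.0, 1.0, 1.0, 1.0, 0.0]), (70, [0.71, 1.0, 1.0, 1.0, 0.0]), (80, [0.21, 1.0, 1.0, 1.0, 0.93]), (85, [0.14, 1.0, 1.0, 1.0, 0.93]), (90, [0.14, 1.0, 1.0, 0.93, 0.93])]
far [(30, [0.93, 0.0, 0.0, 0.0, 0.0]), (40, [1.0, 1.0, 0.86, 0.21, 0.0]), (44, [1.0, 1.0, 1.0, 0.93, 0.64]), (50, [1.0, 1.0, 1.0, 1.0, 1.0]), (60, [1.0, 1.0, 1.0, 1.0, 1.0]), (70, [1.0, 0.86, 0.14, 0.0, 0.0]), (80, [0.79, 0.0, 0.0, 0.0, 0.0]), (85, [0.29, 0.0, 0.0, 0.0, 0.0]), (90, [0.07, 0.0, 0.0, 0.0, 0.0])]
scene now
near [(30, [0.64, 0.57, 0.0, 0.0, 0.0]), (40, [0.71, 0.5, 0.0, 0.0, 0.0]), (44, [0.79, 0.5, 0.0, 0.0, 0.0]), (50, [0.57, 0.57, 0.0, 0.0, 0.0]), (60, [0.5, 0.71, 0.0, 0.0, 0.0]), (70, [0.29, 0.93, 0.07, 0.0, 0.0]), (80, [0.07, 1.0, 0.71, 0.0, 0.0]), (85, [0.14, 1.0, 1.0, 0.0, 0.0]), (90, [0.14, 0.79, 1.0, 0.86, 0.0])]
far [(30, [0.93, 0.0, 0.0, 0.0, 0.0]), (40, [1.0, 1.0, 0.79, 0.14, 0.0]), (44, [1.0, 1.0, 1.0, 0.93, 0.57]), (50, [1.0, 1.0, 1.0,
[... 808 characters left out ...]
, (90, [0.21, 0.71, 0.64, 0.64, 0.57])]
side now
near [(30, [0.0, 0.0, 0.0, 0.0, 0.0]), (40, [0.0, 0.0, 0.0, 0.0, 0.0]), (44, [0.0, 0.0, 0.0, 0.0, 0.0]), (50, [0.0, 0.0, 0.0, 0.0, 0.0]), (60, [0.14, 0.29, 0.36, 0.43, 0.43]), (70, [0.43, 0.43, 0.43, 0.5, 0.71]), (80, [0.43, 0.71, 0.71, 0.64, 0.5]), (85, [0.57, 0.64, 0.57, 0.5, 0.43]), (90, [0.57, 0.5, 0.5, 0.43, 0.0])]
far [(30, [1.0, 1.0, 0.93, 1.0, 0.0]), (40, [1.0, 1.0, 1.0, 1.0, 0.0]), (44, [0.93, 0.93, 1.0, 1.0, 0.0]), (50, [0.93, 0.93, 1.0, 1.0, 0.0]), (60, [0.86, 0.93, 0.93, 0.86, 0.0]), (70, [0.86, 0.79, 0.79, 0.86, 0.71]), (80, [0.64, 0.79, 0.71, 0.71, 0.64]), (85, [0.36, 0.71, 0.64, 0.64, 0.64]), (90, [0.21, 0.64, 0.64, 0.57, 0.5])]
```

The near flap now reads upright, at about 85 to 90 degrees. I will press it towards its stop.

Request:
jog_arm:
  plan:
    - {"claw": 1,"x": 0,"y": 0.002,"z": 0,"turn": 0}

```text
time: 24.72
tool_pos: [0.5205, 0.1651, -0.0233]
tcp_rot: [-2.163, -2.278, 0.0]
wrist_force: [-0.8, 0.3, 0.2]
width: -0.002
```

Request:
jog_arm:
  plan:
    - {"claw": 1,"x": 0,"y": 0.001,"z": 0,"turn": 0}

```text
time: 24.85
tool_pos: [0.5216, 0.1652, -0.0233]
tcp_rot: [-2.163, -2.279, 0.0]
wrist_force: [-0.1, -0.1, -0.1]
width: -0.002
```

Request:
jog_arm:
  plan:
    - {"claw": 1,"x": 0,"y": 0.001,"z": 0,"turn": 0}

```text
time: 24.98
tool_pos: [0.5226, 0.1652, -0.0233]
tcp_rot: [-2.163, -2.278, 0.0]
wrist_force: [-0.3, -0.8, 0.5]
width: 0.003
```

Request:
jog_arm:
  plan:
    - {"claw": 1,"x": 0,"y": 0.0015,"z": 0,"turn": 0}

```text
time: 25.1
tool_pos: [0.5227, 0.1652, -0.0234]
tcp_rot: [-2.162, -2.277, 0.004]
wrist_force: [-7.3, 0.1, 5.5]
width: 0.002
```

Request:
jog_arm:
  plan:
    - {"claw": 1,"x": 0,"y": 0.0015,"z": 0,"turn": 0}

```text
time: 25.22
tool_pos: [0.5226, 0.1651, -0.0236]
tcp_rot: [-2.16, -2.275, 0.008]
wrist_force: [-10.6, 1.4, 8.6]
width: 0.001
```

Request:
jog_arm:
  plan:
    - {"claw": 1,"x": 0,"y": 0.0015,"z": 0,"turn": 0}

```text
time: 25.35
tool_pos: [0.5226, 0.1651, -0.0238]
tcp_rot: [-2.159, -2.274, 0.011]
wrist_force: [-13.7, -0.1, 10.7]
width: -0.0
```

Run:
```python
from h import *
import pickle
a,b=pickle.load(open('cams.pkl','rb'))
tf()
p,im=snap('scene','s15.png'); flaps(a,im)
```

```text
{'time': 25.35, 'tool_pos': [0.5226, 0.1651, -0.0238], 'tcp_rot': [-2.1593, -2.274, 0.011], 'wrist_force': [-13.6893, -0.0722, 10.6823], 'torque': [-0.0086, 2.052, -0.0133], 'width': -0.0005, 'q': [0.2597, 0.2633, 2.0462, 0.0015, 0.841, 0.2069]}
tray xy -0.0575 0.0029
near [(30, [0.64, 0.07, 0.0, 0.0, 0.0]), (40, [0.79, 0.14, 0.0, 0.0, 0.0]), (44, [0.86, 0.14, 0.0, 0.0, 0.0]), (50, [0.79, 0.14, 0.0, 0.0, 0.0]), (60, [0.57, 0.07, 0.0, 0.0, 0.0]), (70, [0.36, 0.57, 0.0, 0.0, 0.0]), (80, [0.14, 1.0, 0.07, 0.0, 0.0]), (85, [0.14, 1.0, 0.64, 0.0, 0.0]), (90, [0.14, 0.86, 1.0, 0.07, 0.0])]
far [(30, [0.93, 0.0, 0.0, 0.0, 0.0]), (40, [1.0, 1.0, 0.79, 0.14, 0.0]), (44, [1.0, 1.0, 1.0, 0.93, 0.64]), (50, [1.0, 1.0, 1.0, 1.0, 1.0]), (60, [1.0, 1.0, 1.0, 1.0, 1.0]), (70, [1.0, 0.79, 0.14, 0.0, 0.0]), (80, [0.79, 0.0, 0.0, 0.0, 0.0]), (85, [0.21, 0.0, 0.0, 0.0, 0.0]), (90, [0.07, 0.0, 0.0, 0.0, 0.0])]
```

Request:
jog_arm:
  plan:
    - {"claw": 1,"x": 0,"y": -0.03,"z": 0,"turn": 0}
    - {"claw": 1,"x": 0,"y": 0,"z": -0.05,"turn": 0}
    - {"claw": 1,"x": 0,"y": 0,"z": -0.04,"turn": 0}
    - {"claw": 1,"x": 0,"y": 0.05,"z": 0,"turn": 0}
    - {"claw": 1,"x": 0,"y": 0.05,"z": 0,"turn": 0}
    - {"claw": 1,"x": 0,"y": 0.05,"z": 0,"turn": 0}
    - {"claw": 1,"x": 0,"y": 0.045,"z": 0,"turn": 0}
    - {"claw": 1,"x": 0,"y": 0,"z": 0.03,"turn": 0}
    - {"claw": 1,"x": 0,"y": 0,"z": 0,"turn": 0}

```text
time: 26.52
tool_pos: [0.6896, 0.1733, 0.0332]
tcp_rot: [-2.161, -2.276, 0.008]
wrist_force: [-0.5, 0.0, -0.8]
width: -0.0
```

Run:
```python
from h import *
tf()
```

```text
{'time': 26.525, 'tool_pos': [0.6896, 0.1733, 0.0332], 'tcp_rot': [-2.1607, -2.2757, 0.0081], 'wrist_force': [-0.4654, 0.0334, -0.7692], 'torque': [-0.0046, 0.0403, -0.0824], 'width': -0.0001, 'q': [0.2112, 0.4588, 1.6472, -0.0, 1.0419, 0.1594]}
tray xy 0.1097 0.0026
```

Request:
jog_arm:
  plan:
    - {"claw": 1,"x": 0,"y": 0,"z": 0.03,"turn": 0}
    - {"claw": 1,"x": 0,"y": 0,"z": 0.015,"turn": 0}
    - {"claw": 1,"x": 0,"y": 0,"z": 0.01,"turn": 0}
    - {"claw": 1,"x": 0,"y": 0,"z": 0.006,"turn": 0}
    - {"claw": 1,"x": 0,"y": 0,"z": 0,"turn": 0}

```text
time: 27.15
tool_pos: [0.6919, 0.1741, -0.0241]
tcp_rot: [-2.163, -2.279, 0.0]
wrist_force: [0.1, -0.3, -0.2]
width: 0.0
```

Request:
jog_arm:
  plan:
    - {"claw": 1,"x": 0,"y": -0.005,"z": 0,"turn": 0}
    - {"claw": 1,"x": 0,"y": -0.005,"z": 0,"turn": 0}
    - {"claw": 1,"x": 0,"y": -0.003,"z": 0,"turn": 0}

```text
time: 27.52
tool_pos: [0.6787, 0.1734, -0.0238]
tcp_rot: [2.163, 2.279, 0.0]
wrist_force: [0.1, -0.3, 0.2]
width: 0.004
```

Request:
jog_arm:
  plan:
    - {"claw": 1,"x": 0,"y": -0.003,"z": 0,"turn": 0}

```text
time: 27.65
tool_pos: [0.6758, 0.1733, -0.024]
tcp_rot: [2.163, 2.279, 0.0]
wrist_force: [0.0, 0.6, 0.2]
width: -0.001
```

Request:
jog_arm:
  plan:
    - {"claw": 1,"x": 0,"y": -0.003,"z": 0,"turn": 0}

```text
time: 27.78
tool_pos: [0.6728, 0.1731, -0.0241]
tcp_rot: [2.163, 2.279, 0.0]
wrist_force: [-0.2, -0.8, 0.5]
width: -0.005
```

Request:
jog_arm:
  plan:
    - {"claw": 1,"x": 0,"y": -0.003,"z": -0.001,"turn": 0}

```text
time: 27.9
tool_pos: [0.6705, 0.173, -0.0229]
tcp_rot: [2.162, 2.278, 0.002]
wrist_force: [0.8, 0.5, 1.2]
width: -0.002
```

Run:
```python
from h import *
tf()
```

```text
{'time': 27.9, 'tool_pos': [0.6705, 0.173, -0.0229], 'tcp_rot': [2.1621, 2.278, 0.0018], 'wrist_force': [0.7804, 0.4675, 1.1962], 'torque': [-0.0095, -0.2318, 0.0451], 'width': -0.0025, 'q': [0.2166, 0.485, 1.7273, -0.0001, 0.9278, 0.1645]}
tray xy 0.0906 0.0032
```

Request:
jog_arm:
  plan:
    - {"claw": 1,"x": 0,"y": 0.004,"z": 0.006,"turn": 0}
    - {"claw": 1,"x": 0,"y": -0.004,"z": 0,"turn": 0}
    - {"claw": 1,"x": 0,"y": -0.003,"z": -0.001,"turn": 0}

```text
time: 28.28
tool_pos: [0.6675, 0.1728, -0.0281]
tcp_rot: [2.162, 2.278, 0.001]
wrist_force: [2.4, 0.8, 0.9]
width: 0.001
```

Request:
jog_arm:
  plan:
    - {"claw": 1,"x": 0,"y": -0.003,"z": -0.002,"turn": 0}
    - {"claw": 1,"x": 0,"y": -0.003,"z": -0.002,"turn": 0}

```text
time: 28.52
tool_pos: [0.6609, 0.1724, -0.0238]
tcp_rot: [2.163, 2.278, 0.0]
wrist_force: [1.5, -0.7, -0.5]
width: 0.002
```

Request:
jog_arm:
  plan:
    - {"claw": 1,"x": 0,"y": -0.004,"z": -0.002,"turn": 0}
    - {"claw": 1,"x": 0,"y": -0.004,"z": -0.001,"turn": 0}

```text
time: 28.78
tool_pos: [0.6525, 0.172, -0.0211]
tcp_rot: [-2.163, -2.278, 0.0]
wrist_force: [1.0, -0.2, 0.8]
width: 0.001
```

Request:
jog_arm:
  plan:
    - {"claw": 1,"x": 0,"y": -0.004,"z": -0.001,"turn": 0}
    - {"claw": 1,"x": 0,"y": -0.004,"z": -0.001,"turn": 0}

```text
time: 29.02
tool_pos: [0.6443, 0.1716, -0.0195]
tcp_rot: [-2.162, -2.278, 0.001]
wrist_force: [1.2, 0.8, 0.1]
width: -0.0
```

Run:
```python
from h import *
import pickle
a,b=pickle.load(open('cams.pkl','rb'))
tf()
p,im=snap('side','d16.png'); flaps(b,im)
p,im=snap('scene','s16.png'); flaps(a,im)
```

```text
{'time': 29.025, 'tool_pos': [0.6443, 0.1716, -0.0195], 'tcp_rot': [-2.1624, -2.2783, 0.001], 'wrist_force': [1.1542, 0.7738, 0.0958], 'torque': [0.0293, -0.0012, -0.004], 'width': -0.0005, 'q': [0.2229, 0.4415, 1.7853, 0.0001, 0.9156, 0.1707]}
tray xy 0.0643 0.0032
near [(30, [0.0, 0.0, 0.0, 0.0, 0.0]), (40, [0.0, 0.0, 0.0, 0.0, 0.0]), (44, [0.0, 0.0, 0.0, 0.0, 0.0]), (50, [0.0, 0.0, 0.0, 0.0, 0.0]), (60, [0.36, 0.93, 0.86, 1.0, 0.93]), (70, [1.0, 1.0, 1.0, 1.0, 0.93]), (80, [1.0, 1.0, 1.0, 1.0, 0.79]), (85, [1.0, 1.0, 1.0, 0.93, 0.86]), (90, [1.0, 1.0, 1.0, 1.0, 0.86])]
far [(30, [1.0, 0.71, 0.07, 0.0, 0.0]), (40, [1.0, 0.79, 0.0, 0.0, 0.0]), (44, [1.0, 0.86, 0.0, 0.0, 0.0]), (50, [1.0, 0.93, 0.07, 0.0, 0.0]), (60, [1.0, 1.0, 0.43, 0.0, 0.0]), (70, [1.0, 1.0, 1.0, 0.0, 0.0]), (80, [0.79, 1.0, 1.0, 0.86, 0.0]), (85, [0.43, 1.0, 1.0, 1.0, 0.36]), (90, [0.21, 0.93, 0.93, 0.93, 0.86])]
near [(30, [0.29, 0.0, 0.0, 0.0, 0.0]), (40, [0.29, 0.0, 0.0, 0.0, 0.0]), (44, [0.29, 0.0, 0.0, 0.0, 0.0]), (50, [0.29, 0.0, 0.0, 0.0, 0.0]), (60, [0.29, 0.0, 0.0, 0.0, 0.0]), (70, [0.21, 0.0, 0.0, 0.0, 0.0]), (80, [0.07, 0.57, 0.0, 0.0, 0.0]), (85, [0.14, 0.57, 0.0, 0.0, 0.0]), (90, [0.14, 0.36, 0.57, 0.0, 0.0])]
far [(30, [0.0, 0.0, 0.0, 0.0, 0.0]), (40, [0.0, 0.0, 0.0, 0.0, 0.0]), (44, [0.0, 0.0, 0.0, 0.0, 0.0]), (50, [0.14, 0.0, 0.0, 0.0, 0.0]), (60, [0.57, 0.71, 0.71, 0.79, 0.79]), (70, [0.64, 0.71, 0.79, 0.86, 0.93]), (80, [0.71, 0.86, 0.93, 0.93, 0.86]), (85, [0.64, 0.86, 0.86, 0.86, 0.0]), (90, [0.71, 0.86, 0.86, 0.29, 0.0])]
```

Both flaps are coming up, and the far flap is at about 80 degrees. I will press it to its stop.

Request:
jog_arm:
  plan:
    - {"claw": 1,"x": 0,"y": -0.003,"z": 0,"turn": 0}
    - {"claw": 1,"x": 0,"y": -0.0025,"z": 0,"turn": 0}

```text
time: 29.38
tool_pos: [0.6394, 0.1713, -0.0192]
tcp_rot: [2.163, 2.279, 0.0]
wrist_force: [0.5, 0.3, -0.1]
width: -0.002
```

Request:
jog_arm:
  plan:
    - {"claw": 1,"x": 0,"y": -0.0015,"z": 0,"turn": 0}

```text
time: 29.5
tool_pos: [0.6379, 0.1712, -0.0192]
tcp_rot: [-2.163, -2.279, -0.0]
wrist_force: [2.1, -0.7, -0.0]
width: 0.002
```

Request:
jog_arm:
  plan:
    - {"claw": 1,"x": 0,"y": -0.0015,"z": 0,"turn": 0}

```text
time: 29.62
tool_pos: [0.6379, 0.1712, -0.0191]
tcp_rot: [2.161, 2.277, 0.004]
wrist_force: [5.8, -0.7, -3.8]
width: -0.002
```

Request:
jog_arm:
  plan:
    - {"claw": 1,"x": 0,"y": -0.0015,"z": 0,"turn": 0}

```text
time: 29.75
tool_pos: [0.6379, 0.1713, -0.0189]
tcp_rot: [2.16, 2.276, 0.007]
wrist_force: [11.1, 0.1, -6.0]
width: 0.0
```

The far flap is at its stop. I will retreat and check.

Request:
jog_arm:
  plan:
    - {"claw": 1,"x": 0,"y": 0.03,"z": 0,"turn": 0}
    - {"claw": 1,"x": 0,"y": 0.01,"z": -0.05,"turn": 0}
    - {"claw": 1,"x": 0,"y": 0,"z": -0.06,"turn": 0}
    - {"claw": 1,"x": -0.06,"y": 0,"z": -0.02,"turn": 0}
    - {"claw": 1,"x": -0.06,"y": -0.035,"z": 0,"turn": 0}
    - {"claw": 1,"x": -0.04,"y": -0.045,"z": 0,"turn": 0}
    - {"claw": 1,"x": 0,"y": -0.02,"z": 0,"turn": 0}
    - {"claw": 1,"x": 0,"y": 0,"z": 0,"turn": 0}
    - {"claw": 1,"x": 0,"y": 0,"z": 0,"turn": 0}

```text
time: 30.88
tool_pos: [0.5874, 0.0154, 0.1109]
tcp_rot: [2.162, 2.278, 0.001]
wrist_force: [0.0, 0.2, 0.4]
width: 0.003
```

Run:
```python
from h import *
import pickle
a,b=pickle.load(open('cams.pkl','rb'))
tf()
p,im=snap('side','d17.png'); flaps(b,im)
p,im=snap('scene','s17.png'); flaps(a,im)
p,im=snap('wrist','w17.png'); B=brown(im)
for y in(-.04,-.02,0):
  print(y,[(sg,th,round(float(proj(p,[W(sg*(.045+.045*np.cos(np.radians(th))),y,.003+.045*np.sin(np.radians(th)))])[0,0]),0)) for sg in(-1,1) for th in(80,85,90)],proj(p,[W(0,y,.048)])[0].round(0))
# brown runs at rows
for r in range(0,180,15):
    x=np.where(B[r])[0]; runs=np.split(x,np.where(np.diff(x)>2)[0]+1) if len(x) else []
    print(r,[(int(q[0]),int(q[-1])) for q in runs if len(q)>3])
# case panel (dark) and lid rear
h=cv2.cvtColor(im,cv2.COLOR_RGB2HSV)
m=(h[:,:,2]<70).astype(np.uint8); m[200:]=0
n,l,s,c=cv2.connectedComponentsWithStats(m)
for i in range(1,n):
    if s[i,4]>1500:
        print('dark',s[i].tolist()); bx=at(p,[(s[i,0],s[i,1]+s[i,3]),(s[i,0]+s[i,2],s[i,1]+s[i,3])],.038)
        print([((q[:2]-C)@U,(q[:2]-C)@V) for q in bx])
```

```text
{'time': 30.875, 'tool_pos': [0.5874, 0.0154, 0.1109], 'tcp_rot': [2.162, 2.2784, 0.0012], 'wrist_force': [0.0112, 0.2227, 0.3632], 'torque': [-0.0409, 0.0149, -0.0345], 'width': 0.0034, 'q': [-0.0163, 0.1627, 1.8797, 0.0001, 1.0983, -0.0688]}
tray xy -0.0005 -0.1499
near [(30, [0.0, 0.0, 0.0, 0.0, 0.0]), (40, [0.0, 0.0, 0.0, 0.0, 0.0]), (44, [0.0, 0.0, 0.0, 0.0, 0.0]), (50, [0.0, 0.0, 0.0, 0.0, 0.0]), (60, [0.21, 0.79, 0.79, 1.0, 0.93]), (70, [1.0, 1.0, 1.0, 1.0, 0.93]), (80, [1.0, 1.0, 1.0, 1.0, 0.79]), (85, [1.0, 1.0, 1.0, 0.93, 0.86]), (90, [1.0, 1.0, 1.0, 1.0, 0.86])]
far [(30, [1.0, 0.0, 0.0, 0.0, 0.0]), (40, [1.0, 0.0, 0.0, 0.0, 0.0]), (44, [1.0, 0.07, 0.0, 0.0, 0.0]), (50, [1.0, 0.07, 0.0, 0.0, 0.0]), (60, [1.0, 0.36, 0.0, 0.0, 0.0]), (70, [1.0, 1.0, 0.0, 0.0, 0.0]), (80, [0.79, 1.0, 0.86, 0.0, 0.0]), (85, [0.43, 1.0, 1.0, 0.0, 0.0]), (90, [0.21, 1.0, 1.0, 1.0, 0.0])]
near [(30, [0.43, 0.0, 0.0, 0.0, 0.0]), (40, [0.64, 0.0, 0.0, 0.0, 0.0]), (44, [0.64, 0.0, 0.0, 0.0, 0.0]), (50, [0.64, 0.0, 0.0, 0.0, 0.0]), (60, [0.29, 0.0, 0.0, 0.0, 0.0]), (70, [0.14, 0.29, 0.0, 0.0, 0.0]), 
[... 446 characters left out ...]
.0), (-1, 90, 213.0), (1, 80, 369.0), (1, 85, 363.0), (1, 90, 357.0)] [285.  39.]
-0.02 [(-1, 80, 199.0), (-1, 85, 205.0), (-1, 90, 211.0), (1, 80, 371.0), (1, 85, 365.0), (1, 90, 359.0)] [285.   3.]
0 [(-1, 80, 197.0), (-1, 85, 203.0), (-1, 90, 210.0), (1, 80, 374.0), (1, 85, 367.0), (1, 90, 361.0)] [285. -35.]
0 [(214, 226), (339, 356)]
15 [(215, 226), (339, 355)]
30 [(216, 227), (336, 355)]
45 [(216, 227), (335, 354)]
60 [(217, 237), (326, 353)]
75 [(227, 343)]
90 [(227, 342)]
105 [(228, 341)]
120 []
135 []
150 []
165 []
dark [240, 0, 83, 37, 2914]
[(np.float64(-0.02929981214970192), np.float64(-0.036947162559163006)), (np.float64(0.024849495359908852), np.float64(-0.036819479472263245))]
```

```bash
python3 -c "
from h import *
st(); print(bot.finish_job())"
```

```text
{'time': 31.025, 'tool_pos': [0.5876, 0.0157, 0.1106], 'tcp_rot': [2.1615, 2.2794, 0.0005], 'wrist_force': [0.9889, -0.2677, 0.5242], 'torque': [0.0005, -0.0385, 0.0652], 'width': -0.0027, 'q': [-0.0158, 0.1636, 1.8791, 0.0001, 1.0984, -0.0688]}
the job is handed in; nothing more can be done
None
```

I handed the job in at 31 s of the 69 s allowed, with the packed case home in the tray and both side flaps standing upright. The hand-in itself gives no verdict.

**Finding the packed case:** I pushed each case and felt the resistance: A about 1.3 N, B about 1.7 N, and C (the one nearest the tray) about 3.1 N. When C was gripped, the wrist also felt a load of about 7 N, which fits the packed weight.

**Placing it:** I carried C over the ramp, released it, and pushed it home with two fingers until the force rose to 15 N against the end wall. I then folded each flap along its arc to its stop.

**Last checks, from the camera images by calculation:**
- **Case C:** its origin sits at tray y of about +3 to +5 mm and x of about -2 mm, and it looks square.
- **Flaps:** both read about 90 degrees.
- **Light cases:** A and B were each nudged about 2 to 3 cm. This is inferred from the arm's travel, not measured again at the end.
- **Bystanders:** I never moved the arm near the spool, bottle or bead jar. I did not measure them at the end.

**What disagreed:**
- The fingertips stood about 50 mm higher than the reported TCP, so the first push passed over case A. I corrected for this from the images.
- The feel of C against B was only about 2 to 1, where the masses suggest 4 or 5 to 1.
- Two measurements of where C rests differ by about 2 mm, but both are within tolerance.

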